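Press a canister stopper home in the bench locking clamp

ROBOT

A 6-joint arm with a two-finger parallel gripper is mounted at the origin on the work surface. World frame = base frame: x ahead of the robot, y to its left, z up, the work surface at z = 0. Lengths are in mm, angles in rad, forces in N, time in s.
With the tool pointing down it reaches from about 275 to 1000 mm from the base axis. Payload 8.4 kg.
Tool frame: the origin (TCP) lies on the mounting face of the last link; the fingertips stand 173 mm ahead of it and the grasp point (between the pads) lies 155 mm ahead of it; z points along the fingers, y is the direction in which the jaws open and shut (so a half turn about z gives the same grasp; the last joint's range is limited). The gripper opens to 85 mm and grips with 20 to 120 N. Pads are 22 mm wide; open, the fingers measure 114 mm over their backs; the gripper's body (76 mm by 85 mm) begins 54 mm behind the grasp point. The pads swing forward as they close: fully open they stand 13 mm farther back than shut.
Start: joints at [1.235, 0.353, 1.633, -0, 1.155, -0.002], TCP at [204.771, 590.507, 404.681] pointing down, gripper open.
Joint ranges: [-2.63, 2.63], [-0.92, 2.1], [0.06, 2.66], [-1.3, 4.44], [0, 2.69], [-3.02, 3.02]. Speed limits (rad/s): [2.22, 2.22, 2.79, 3.14, 3.14, 3.14].

INTERFACE

Orientations are given as [roll, pitch, yaw] about the fixed x, y, z axes, in that order (R = Rz(yaw) Ry(pitch) Rx(roll)).
In Python, from rig import readout, imaging, ticket gives the robot as it stands.
- The arm moves only by the tool step_arm, never from a script. Its argument "deltas" is a list of rows, each an object with "translation": the shift along the tool's x, y, z in cm, a list of three; "rot": the turn, a rotation vector about the tool's x, y, z in rad, a list of three. In form: [{"translation": [x, y, z], "rot": [rx, ry, rz]}, ...]. A call has 1 to 8 rows; each row is the pose to reach, as a shift and turn from the pose commanded when the call began, along the tool's axes at that moment; what a row does not reach only later rows make up. A row lasts 1/8 s, in which the tool goes at most 62.5 mm and 10.7 degrees, less where a joint would pass 70% of its speed; a pose out of reach is approached as far as the arm can. A call with a gripper value outside its range is refused whole. "grip" is the closure in counts, from 0 (fully open) to 255 (shut), set as the call begins (left out, the last holds). The fingers move at their own pace and stop on an object; "squeeze" is the grip in N (left out, the last holds). Time passes only in rows, so rows that repeat a pose let the fingers close. It gives the time, the measured TCP pose, the force and the opening at its end, in the units of the state.
- readout.sense(): the state, without advancing time (a new reading comes with each control period).
- imaging.grab_frame(name): name is "scene" or "top"; returns a dict with "image" (420x560x3 uint8, red, green, blue), "camera_matrix" (3x3 intrinsics, pixels), "world_to_cam" (4x4, takes a point from world to camera coordinates). Camera axes: x right, y up, looking along -z (the intrinsics and any distortion apply to the point x, -y, -z); pixel columns grow to the right and rows downward; lengths in mm; the calibration is good to about 2 mm. A picture is of the moment at which its call begins. There is no depth.
- ticket.sign_off(): hands the job in, once; it reports no verdict.
The state is a dict: "clock": time; "qpos": joint angles; "qvel": joint speeds; "joint_efforts": joint torques, N m; "eef_pos": TCP position; "tcp_rot": TCP orientation; "contact_force": force on the tool from outside, world axes, zero at the start; "wrist_torque": the same for the moment, N m; "opening": opening from 0.0 (shut) to 1.0 (fully open).
Only numpy, scipy, OpenCV 4.12 (cv2) and the standard library are available. Lean on these libraries where they do the work, as an engineer would, in place of code of your own. Each camera call takes 0.05 s, during which the arm holds its last target.

TASK

Gently slide the carrier with the canister fully home under the jaw of the bench locking clamp. Press the clamp's handle down over centre, without forcing it against its stop, so that it locks by itself, presses the stopper flush and stays shut when you let go; then push the release lever down so that the clamp springs open and frees the canister. Press the stopper only with the clamp, leave the carrier home in its channel, and do not disturb the other things on the counter.

Things in the scene. Friction and masses are not known exactly. Their poses are not given: they have to be found in the camera images.
- clamp: Steel bench locking clamp on a grey base plate 8 mm thick, 66 mm wide at the handle side, 100 at the channel, fixed to the counter. Origin: on the counter under the handle pivot; x from the handle end towards jaw and channel, y across, z up. Two cheeks 130 mm high, 44 mm across y, at x -44 to 12 mm; the jaw arm reaches to x 80 mm, up to 120 mm high. At x below -115 mm only the low base plate is fixed
- handle: Clamp handle, a bar 122 mm long from its pivot, the outer 60 mm a black rubber grip 26 mm wide, 14 mm thick. Origin on the pivot axis; it runs along its own -x, z is the normal of its upper face, y the pivot axis. At the start it stands open, 0.74 to 1.15 rad above level, pointing to clamp -x and up, held by light friction; it closes by turning down. Freed, it springs to within 0.25 rad of fully open
- handle_end (a point): Middle of the handle's upper face, 105 mm from the pivot axis (7 mm above the bar's centre line): the place to press; handle's axes. Pushed here square to the bar it takes about 1 N at first, then 3 N while the stopper moves, rises to about 8 N some 0.25 rad before the stop, then the load fades to nothing as it goes over centre, and rises steeply at the stop
- pad_tip (a point): Lowest point of the jaw's round steel pad (20 mm wide), on a stiff spring in the jaw arm. 60 to 66 mm above the counter when open, about 48 mm when locked on a flush stopper
- release (a joint): Release lever's angle in rad: 0 at rest, to 0.60 fully pressed; a light spring returns it. The tab sinks about 85 mm x angle. It must be pressed 0.08 to 0.54 rad, depending on the clamp's setting, to kick the locked handle back over centre; that takes 2 to 8 N on the tab, and then the handle flies up
- release_tab (a point): Centre of the top of the release lever's tab, a dark steel plate 34 x 34 mm, 90 mm above the counter at rest, at clamp x -183 mm, beyond the end of the closed handle. Press it straight down. The lever turns about an axis along clamp y at clamp x -98 mm, 84 mm above the counter
- carrier: Loose aluminium plate 95 x 56 x 8 mm with a steel canister (35 mm wide, 32 high) fixed on it; 0.35 to 0.7 kg. Origin: underside, below the canister's axis; it reaches x -22 to +73 mm. At x 61 to 71 mm stands a push lug, 40 mm wide (y), top 44 mm above the underside. It stands in the channel, axes nearly the clamp's, lug outward; home, its origin is at clamp x 55 mm. Robot force under 30 N
- stopper: Dark rubber stopper in the canister's mouth, 26 mm wide, its top 6 mm proud of the canister's rim at the start. Origin: its own axis, 6 mm below its top, so 40 mm above the carrier's underside at the start and 34 mm when flush. About 9 N moves it; it stays where pushed
- squeeze_bottle: White squeeze bottle, 54 mm wide, 140 mm high; bystander; origin under its centre
- swab_cup: White plastic cup, 70 mm wide, 55 mm high; bystander; origin under its centre
- tape_roll: Blue roll of tape lying flat, 90 mm wide, 25 mm high; bystander; origin under its centre
- channel_end (a point): Middle of the back stop's face (60 mm wide, 28 mm high above the counter), on the channel floor, 8 mm above the counter, at clamp x 33 mm; clamp axes. From here the carrier's channel runs along +x to clamp x 195 mm, open at that end, between rails with inner faces 59 mm apart and tops 22 mm above the counter. The stop is rigid
- handle_pivot (a point): Fixed point on the handle's pivot axis, 118 mm above the counter, clamp axes. Where the handle locks cannot be seen: by the clamp's setting its stop lies 0.00 to 0.27 rad above level. It stays shut only once it is within the last 0.03 rad before that stop, over centre; short of that it springs back. Pushed on against the stop it is rigid. Over 30 N from the robot harms the clamp

How it is judged:
By the outcome, as a careful person would: the job done as asked, in the order asked, and still so for the second after the job is handed in, with the robot touching nothing.
It also fails if it takes over 72 s, if anything falls off the work surface, if the arm or the gripper's body presses on something with over 40 N, if the wrist force passes 120 N, or if a joint passes its speed limit or range.

## Working session

There is one attempt and no reset: what is moved stays moved. The work goes in short steps, Python scripts to look and compute and a tool call to move; the robot and the scene stay as the last step left them, time stands still between calls to the robot, and variables do not carry over. Pictures are saved under pics/ and viewed, and the job is handed in when it is done.

Besides the shell and the picture viewer there is one more tool, called after "Emit:" by a JSON object that holds its "fn" and its "kwargs", one argument or row to a line. step_arm: Moves the arm, as the interface text tells. Its arguments: {"type":"object","properties":{"deltas":{"type":"array","items":{"type":"object","properties":{"translation":{"type":"array","items":{"type":"number"}},"rot":{"type":"array","items":{"type":"number"}}}}},"grip":{"type":"number"},"squeeze":{"type":"number"}},"required":["deltas"]}

```bash
ls; mkdir -p pics
python3 - <<'E'
from rig import readout, imaging, ticket
import cv2, numpy as np
print(readout.sense())
for n in ("scene","top"):
    f=imaging.grab_frame(n)
    cv2.imwrite(f"pics/{n}0.png",f["image"][:,:,::-1])
    np.savez(f"{n}0.npz",im=f["image"],K=f["camera_matrix"],T=f["world_to_cam"])
    print(f["camera_matrix"],f["world_to_cam"],[k for k in f])
E
```

```text
pics
{'clock': 0.0, 'qpos': array([ 1.23457933e+00,  3.53648424e-01,  1.63414223e+00, -4.06338062e-05,
        1.15517589e+00, -2.40985248e-03]), 'qvel': array([-5.69114189e-05, -1.10921502e-03,  4.03025092e-04,  1.66631318e-03,
       -1.21407609e-04,  5.89079702e-04]), 'joint_efforts': array([ 2.03738961e-05, -6.05249763e+01, -3.42074382e+01, -2.54213239e-05,
        9.14315024e-03,  9.20016362e-06]), 'eef_pos': array([204.71087086, 590.2756328 , 403.95787266]), 'tcp_rot': array([-3.14021868e+00,  3.38409461e-05,  2.80780197e+00]), 'contact_force': array([ 0.35045308,  0.41964273, -0.33278033]), 'wrist_torque': array([ 0.00972393, -0.00809303, -0.012573  ]), 'opening': 0.9972469998459593}
[[519.03268742   0.         280.20518157]
 [  0.         519.03268742 210.09822017]
 [  0.           0.           1.        ]] [[-6.96044626e-01  7.17792578e-01 -1.71957462e-02  3.54141335e+02]
 [-4.36975456e-01 -4.04489374e-01  8.03393301e-01  2.01929487e+02]
 [ 5.69714252e-01  5.66711709e-01  5.95200395e-01 -1.62174440e+03]
 [ 0.00000000e+00  0.00000000e+00  0.00000000e+00  1.00000000e+00]] ['image', 'camera_matrix', 'world_to_cam']
[[441.64175731   0.         278.35519462]
 [  0.         441.64175731 206.70167222]
 [  0.           0.           1.        ]] [[ 8.41669044e-03 -9.99902873e-01  1.11087159e-02  1.23159587e+02]
 [ 9.94095824e-01  9.56858957e-03  1.08083004e-01 -6.58002417e+02]
 [-1.08178801e-01  1.01334269e-02  9.94079806e-01 -1.00824613e+03]
 [ 0.00000000e+00  0.00000000e+00  0.00000000e+00  1.00000000e+00]] ['image', 'camera_matrix', 'world_to_cam']
```

View pics/scene0.png

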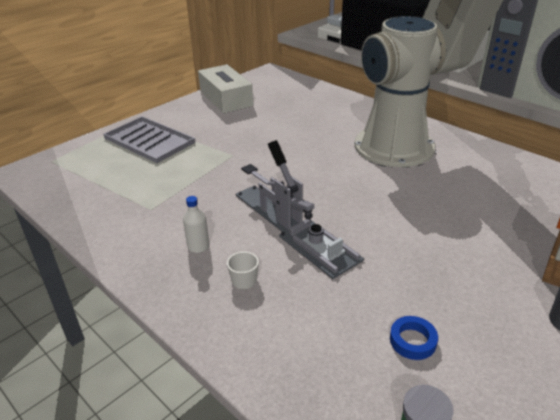

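View pics/top0.png

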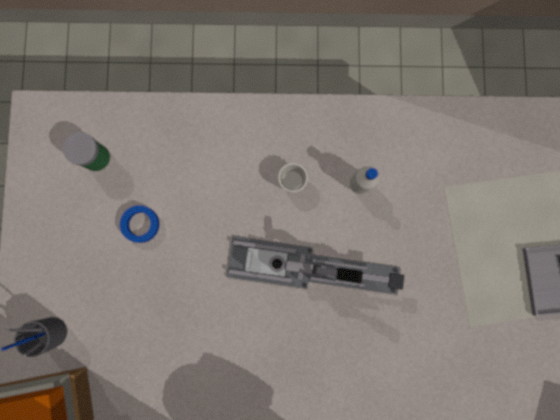

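The scene view shows the clamp at about (300,220) with the handle up at (278,153). The top view shows the base plate from (228,262) to (400,280), the tab at (397,281), the stopper at (277,264), and the bottle and cup about 90 px above. I'll enlarge both.

Run:
```python
import cv2
t=cv2.imread("pics/top0.png")[220:310,215:415]; cv2.imwrite("pics/top0z.png",cv2.resize(t,None,fx=4,fy=4,interpolation=cv2.INTER_CUBIC))
s=cv2.imread("pics/scene0.png")[130:280,225:375]; cv2.imwrite("pics/scene0z.png",cv2.resize(s,None,fx=4,fy=4,interpolation=cv2.INTER_CUBIC))
```

```text
(no output)
```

View pics/top0z.png

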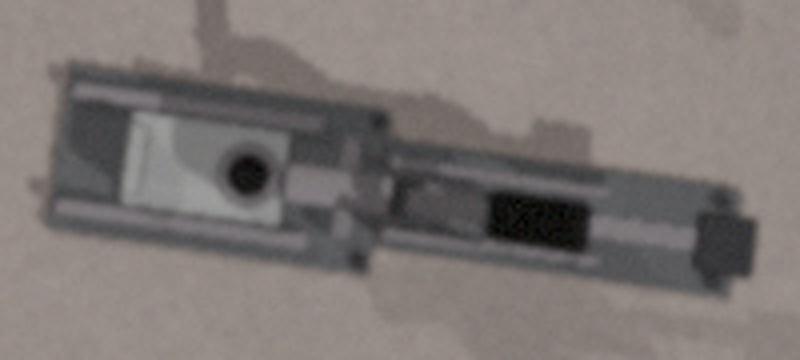

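View pics/scene0z.png

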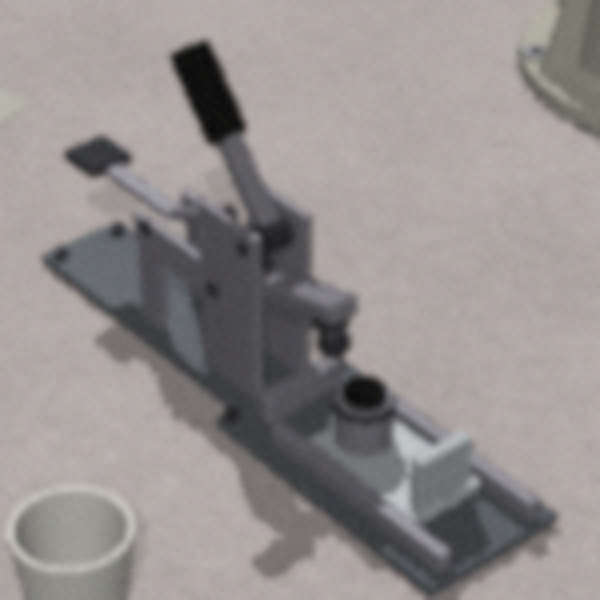

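```bash
cat > h.py <<'E'
import numpy as np, cv2
def load(n): d=np.load(n+".npz"); return d["im"],d["K"],d["T"]
def ray(px,K,T):
    v=np.array([(px[0]-K[0,2])/K[0,0],-(px[1]-K[1,2])/K[1,1],-1.]); R=T[:3,:3]
    return -R.T@T[:3,3], R.T@v
def onz(px,z,K,T):
    c,d=ray(px,K,T); return c+d*(z-c[2])/d[2]
def proj(p,K,T):
    q=T[:3,:3]@np.asarray(p,float)+T[:3,3]; return np.array([K[0,0]*q[0]/-q[2]+K[0,2],K[1,1]*-q[1]/-q[2]+K[1,2]])
def tri(a,A,b,B):
    c1,d1=ray(a,*A);c2,d2=ray(b,*B)
    s=np.linalg.lstsq(np.c_[d1,-d2],c2-c1,rcond=None)[0]
    p,q=c1+s[0]*d1,c2+s[1]*d2; return (p+q)/2,np.linalg.norm(p-q)
E
python3 - <<'E'
from h import *
im,K,T=load("top0"); g=cv2.cvtColor(im,cv2.COLOR_RGB2GRAY)
im2,K2,T2=load("scene0"); g2=cv2.cvtColor(im2,cv2.COLOR_RGB2GRAY)
def blobs(g,x0,y0,x1,y1,th,mina=15):
    m=(g[y0:y1,x0:x1]<th).astype(np.uint8)
    n,l,s,c=cv2.connectedComponentsWithStats(m)
    return [(s[i,4],np.round(c[i]+[x0,y0],1),s[i,:4]+[x0,y0,0,0]) for i in range(1,n) if s[i,4]>=mina]
for th in (35,50,60,70): print("top",th,blobs(g,265,240,415,300,th))
for th in (30,45,60): print("scene",th,blobs(g2,235,135,365,270,th))
Z=lambda x,y:(215+x/4-.375,220+y/4-.375)
for p in [(72,65),(45,228),(738,187),(722,295),(385,105),(368,270)]:
    print(p,onz(Z(*p),8,K,T).round(1))
E
```

```text
top 35 [(np.int32(55), array([276.6, 263.2]), array([273, 259,   8,   9])), (np.int32(260), array([349. , 274.8]), array([337, 268,  25,  14]))]
top 50 [(np.int32(72), array([276.6, 263.1]), array([272, 259,  10,   9])), (np.int32(24), array([314.6, 268.6]), array([313, 265,   6,   9])), (np.int32(300), array([348.9, 274.7]), array([336, 268,  26,  15]))]
top 60 [(np.int32(80), array([276.5, 263.2]), array([272, 259,  10,  10])), (np.int32(54), array([315.2, 269.5]), array([312, 264,   9,  13])), (np.int32(326), array([348.9, 274.7]), array([336, 268,  27,  15])), (np.int32(187), array([395. , 281.1]), array([388, 273,  15,  19]))]
top 70 [(np.int32(86), array([294.3, 254.1]), array([288, 247,  13,  14])), (np.int32(277), array([313.2, 264.6]), array([302, 248,  28,  31])), (np.int32(93), array([276.7, 263. ]), array([272, 258,  11,  11])), (np.int32(25), array([357. , 262.9]), array([349, 261,  16,   4])), (np.int32(20), array([329.1, 266. ]), array([326, 264,   8,   5])), (np.int32(355), array([348.6, 274.6]), array([335, 267,  28,  16])), (np.int32(243), array([395. , 280.4]), arr
[... 364 characters left out ...]
([304, 210,   7,   8])), (np.int32(58), array([315.3, 228. ]), array([311, 225,  10,   7]))]
scene 60 [(np.int32(224), array([276.6, 152.8]), array([269, 141,  17,  25])), (np.int32(42), array([248.5, 169.2]), array([243, 166,  13,   7])), (np.int32(70), array([293.2, 190. ]), array([289, 185,  10,  13])), (np.int32(51), array([307.2, 213.7]), array([303, 209,   9,  10])), (np.int32(70), array([315.3, 228.2]), array([311, 224,  10,   9])), (np.int32(25), array([283.1, 233.4]), array([281, 231,   5,   6]))]
(72, 65) [588.2 238.1   8. ]
(45, 228) [491.2 252.3   8. ]
(738, 187) [ 518.8 -161.7    8. ]
(722, 295) [ 455.  -150.8    8. ]
(385, 105) [565.9  49.9   8. ]
(368, 270) [468.1  60.    8. ]
```

```bash
python3 - <<'E'
from h import *
im,K,T=load("top0"); im2,K2,T2=load("scene0")
Z=lambda x,y:(215+x/4-.375,220+y/4-.375)
S=lambda x,y:(225+x/4-.375,130+y/4-.375)
tab_t=Z(725,244); tab_s=S(98,155)
print("tab z90 top",onz(tab_t,90,K,T),"scene",onz(tab_s,90,K2,T2),"tri",tri(tab_t,(K,T),tab_s,(K2,T2)))
print("stopper z54",onz((276.6,263.1),54,K,T),onz((315.3,227.9),54,K2,T2),tri((276.6,263.1),(K,T),(315.3,227.9),(K2,T2)))
print("grip tri",tri((348.9,274.7),(K,T),(276.6,152.7),(K2,T2)))
a=onz((276.6,263.1),54,K,T);b=onz(tab_t,90,K,T);d=a-b;print("dist",d,np.hypot(*d[:2]),d[0]/d[1])
# lug top corners z=8+44 in top; 
for p in [(133,113),(120,208),(150,113),(140,210)]: print("lug?",onz(Z(*p),52,K,T))
for p in [(412,475),(470,430),(412,500)]: print("lug scene",onz(S(*p),52,K2,T2))
E
python3 - <<'E'
import cv2
t=cv2.imread("pics/top0.png")[225:300,220:315]; cv2.imwrite("pics/top0zz.png",cv2.resize(t,None,fx=8,fy=8,interpolation=cv2.INTER_CUBIC))
E
```

```text
tab z90 top [ 489.54165243 -130.6621916    90.        ] scene [ 493.95549273 -125.51048237   90.        ] tri (array([ 489.02375552, -131.69764512,   85.18436883]), np.float64(0.7564426980737234))
stopper z54 [525.01935733 132.20530325  54.        ] [530.32409586 136.18344074  54.        ] (array([525.0464903 , 132.01658246,  48.66097292]), np.float64(0.3921479841881883))
grip tri (array([505.77681819, -10.4552696 , 187.52120266]), np.float64(0.20513997955928018))
dist [ 35.4777049  262.86749485 -36.        ] 265.2508009322482 0.13496421427578653
lug? [559.15473528 198.51578318  52.        ]
lug? [505.05767383 205.07858493  52.        ]
lug? [559.23856806 188.75412375  52.        ]
lug? [504.01798571 193.64438658  52.        ]
lug scene [564.94836354 202.59982127  52.        ]
lug scene [512.31033971 201.55746277  52.        ]
lug scene [581.01441877 216.04430486  52.        ]
```

View pics/top0zz.png

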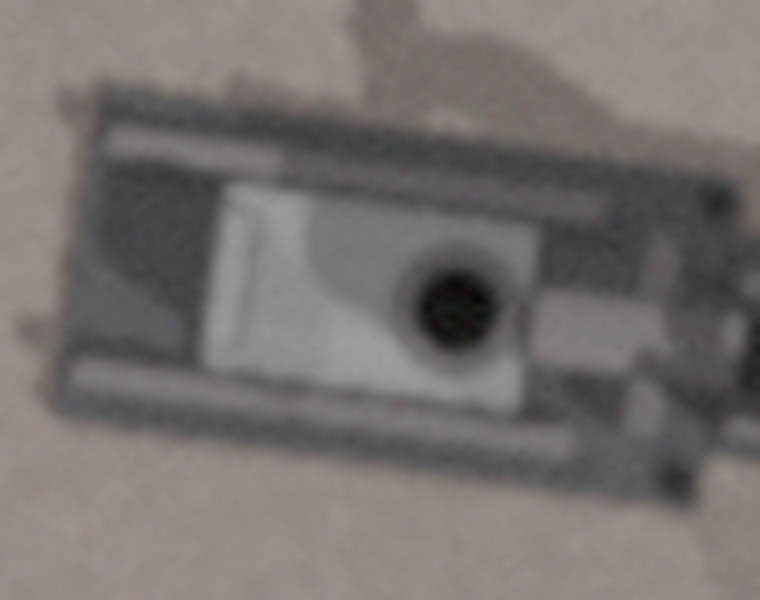

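```bash
cat >> h.py <<'E'
from scipy.spatial.transform import Rotation as Ro
O=np.array([513.9,50.7,0]); U=np.array([.1340,.9910,0]);U/=np.linalg.norm(U); EZ=np.array([0,0,1.]); V=np.cross(EZ,U)
def clamp(p): p=np.asarray(p)-O; return np.array([p@U,p@V,p[2]])
def pose(x,z,t=0,y=0,L=173):
    """fingertip at clamp (x,y,z), tool tilted t"""
    zt=-(np.sin(t)*U+np.cos(t)*EZ); yt=np.cos(t)*U-np.sin(t)*EZ
    R=np.c_[np.cross(yt,zt),yt,zt]
    return O+x*U+y*V+z*EZ-L*zt,R
def cur():
    from rig import readout
    s=readout.sense(); R=Ro.from_euler("xyz",s["tcp_rot"]).as_matrix(); return s,s["eef_pos"],R
def tip():
    s,p,R=cur(); q=clamp(p+173*R[:,2]); f=s["contact_force"]
    print("t",round(s["clock"],2),"tip(clamp)",q.round(2),"F clamp",np.round([f@U,f@V,f[2]],2),"tilt",np.round(np.arctan2(-R[:,2]@U,-R[2,2]),3),"open",round(s["opening"],3))
def deltas(*ps):
    s,p0,R0=cur()
    for p,R in ps:
        print("cm",(R0.T@(p-p0)/10).round(3).tolist(),"rot",Ro.from_matrix(R0.T@R).as_rotvec().round(4).tolist())
E
python3 - <<'E'
from h import *
tip(); deltas(pose(188,150),pose(188,28))
im,K,T=load("top0")
for n,p,z in [("cup",(293,178),55),("bottle",(371,174),140),("tape",(139,224),25)]: print(n,onz(p,z,K,T).round(), clamp(onz(p,z,K,T)).round())
E
```

```text
t 0.1 tip(clamp) [493.1  378.78 231.03] F clamp [-0.68 -0.32  0.31] tilt 0.001 open 1.002
cm [-43.17, -22.415, 8.13] rot [-0.0013, -0.0002, -0.1994]
cm [-43.17, -22.4, 20.33] rot [-0.0013, -0.0002, -0.1994]
cup [722.  96.  55.] [  73. -201.   55.]
bottle [718. -68. 140.] [ -90. -218.  140.]
tape [614. 458.  25.] [417. -44.  25.]
```

Emit:
{"fn": "step_arm", "kwargs": {
  "deltas": [
    {"translation": [-6,-3.1,0],"rot": [0,0,-0.03]},
    {"translation": [-11.5,-6,0],"rot": [0,0,-0.06]},
    {"translation": [-17,-8.8,0],"rot": [0,0,-0.09]},
    {"translation": [-22.5,-11.7,0],"rot": [0,0,-0.12]},
    {"translation": [-28,-14.5,1],"rot": [0,0,-0.15]},
    {"translation": [-33.5,-17.4,2.5],"rot": [0,0,-0.18]},
    {"translation": [-39,-20.2,4],"rot": [0,0,-0.199]},
    {"translation": [-43.2,-22.4,6],"rot": [0,0,-0.199]}
  ],
  "grip": 255,
  "squeeze": 40
}}

```text
clock: 1.1
eef_pos: [541.0, 235.6, 344.5]
tcp_rot: [3.141, 0.001, 3.007]
contact_force: [-0.5, 0.3, -0.2]
opening: 0.002
```

Run:
```python
from h import *
from rig import imaging
tip(); deltas(pose(188,150),pose(188,28))
for n in ("top","scene"):
    f=imaging.grab_frame(n); np.savez(n+"1.npz",im=f["image"],K=f["camera_matrix"],T=f["world_to_cam"])
    K,T=f["camera_matrix"],f["world_to_cam"]; s,p,R=cur(); print(n,proj(p+173*R[:,2],K,T))
    q=proj(p+173*R[:,2],K,T).astype(int); im=f["image"][:,:,::-1]
    c=im[max(0,q[1]-60):q[1]+60,max(0,q[0]-60):q[0]+60]; cv2.imwrite(f"pics/{n}1.png",cv2.resize(c,None,fx=5,fy=5,interpolation=cv2.INTER_CUBIC))
```

```text
t 1.1 tip(clamp) [186.93  -2.21 171.46] F clamp [ 0.22  0.5  -0.19] tilt -0.001 open 0.002
cm [0.207, 0.115, 2.146] rot [0.0005, 0.0009, -0.0006]
cm [0.218, 0.109, 14.346] rot [0.0005, 0.0009, -0.0006]
top [228.41762508 254.67682607]
scene [348.34904345 206.7128268 ]
```

View pics/scene1.png

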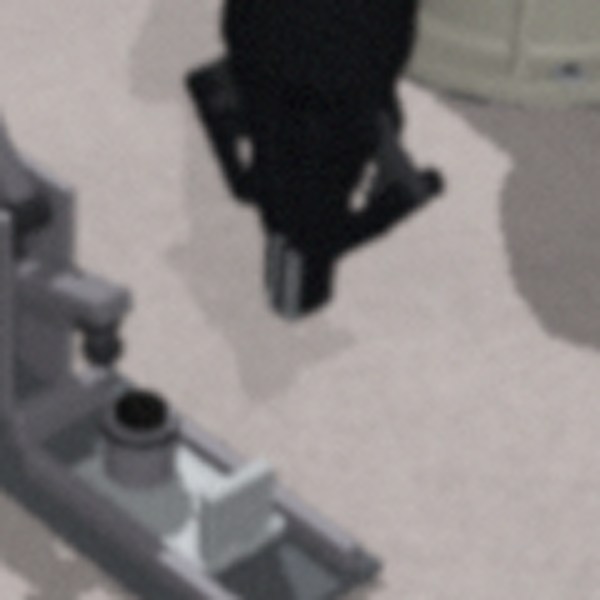

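View pics/top1.png

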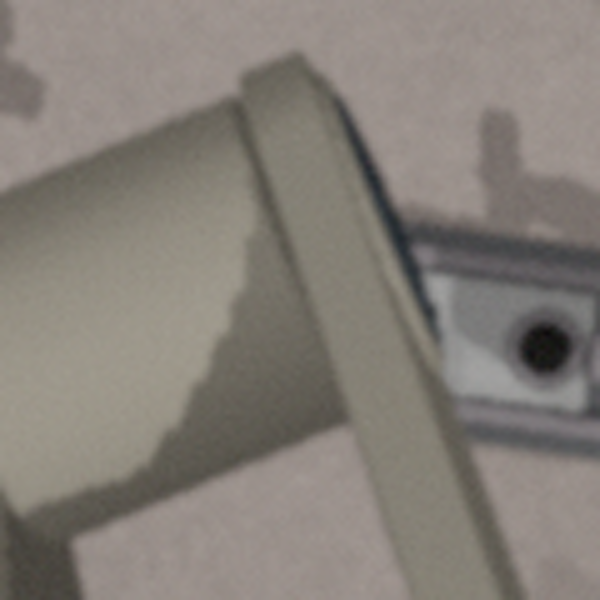

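```bash
cat >> h.py <<'E'
def pose(x,z,t=0,y=0,L=173):
    zt=-(np.sin(t)*U+np.cos(t)*EZ); xt=np.cos(t)*U-np.sin(t)*EZ
    R=np.c_[xt,np.cross(zt,xt),zt]
    return O+x*U+y*V+z*EZ-L*zt,R
E
python3 - <<'E'
from h import *
deltas(pose(188,150),pose(188,28)); print(cur()[0]["qpos"])
E
```

```text
cm [0.292, 0.313, 1.918] rot [-0.0034, 0.0006, 1.5666]
cm [0.27, 0.345, 14.118] rot [-0.0034, 0.0006, 1.5666]
[ 4.04942449e-01  3.65916091e-01  1.76714385e+00 -1.49105273e-03
  1.01141783e+00 -1.02642750e+00]
```

Emit:
{"fn": "step_arm", "kwargs": {
  "deltas": [
    {"translation": [0.1,0.1,1],"rot": [0,0,0.17]},
    {"translation": [0.2,0.1,2],"rot": [0,0,0.34]},
    {"translation": [0.2,0.1,2],"rot": [0,0,0.52]},
    {"translation": [0.2,0.1,2],"rot": [0,0,0.7]},
    {"translation": [0.2,0.1,2],"rot": [0,0,0.88]},
    {"translation": [0.2,0.1,2],"rot": [0,0,1.06]},
    {"translation": [0.2,0.1,2],"rot": [0,0,1.24]},
    {"translation": [0.2,0.1,2],"rot": [0,0,1.42]}
  ]
}}

```text
clock: 2.2
eef_pos: [537.2, 239.0, 324.6]
tcp_rot: [-3.141, 0.0, 1.581]
contact_force: [0.5, -0.4, 0.4]
opening: -0.0
```

Run:
```python
from h import *
tip();deltas(pose(188,150),pose(188,80),pose(188,28)); print(cur()[0]["qpos"])
```

```text
t 2.2 tip(clamp) [189.72   2.21 151.59] F clamp [-0.36 -0.52  0.43] tilt 0.0 open -0.0
cm [-0.204, 0.184, 0.159] rot [-0.0006, 0.0001, 0.1448]
cm [-0.203, 0.188, 7.159] rot [-0.0006, 0.0001, 0.1448]
cm [-0.202, 0.191, 12.359] rot [-0.0006, 0.0001, 0.1448]
[4.16026160e-01 3.83798153e-01 1.78565342e+00 1.71760212e-04
 9.72703811e-01 4.05518685e-01]
```

Emit:
{"fn": "step_arm", "kwargs": {
  "deltas": [
    {"translation": [-0.2,0.18,4],"rot": [0,0,0.145]},
    {"translation": [-0.2,0.19,8],"rot": [0,0,0.145]},
    {"translation": [-0.2,0.19,11],"rot": [0,0,0.145]},
    {"translation": [-0.2,0.19,12.3],"rot": [0,0,0.145]},
    {"translation": [-0.2,0.19,12.3],"rot": [0,0,0.145]}
  ]
}}

```text
clock: 2.82
eef_pos: [539.3, 236.8, 201.3]
tcp_rot: [-3.14, 0.001, 1.442]
contact_force: [0.3, 0.6, 0.4]
opening: 0.002
```

Run:
```python
from h import *
from rig import imaging
tip()
f=imaging.grab_frame("scene");c=f["image"][130:290,230:390,::-1]; cv2.imwrite("pics/s2.png",cv2.resize(c,None,fx=3.7,fy=3.7,interpolation=cv2.INTER_CUBIC))
```

```text
t 2.83 tip(clamp) [ 1.8773e+02 -5.0000e-02  2.8270e+01] F clamp [ 0.66 -0.23  0.43] tilt 0.001 open 0.002
```

View pics/s2.png

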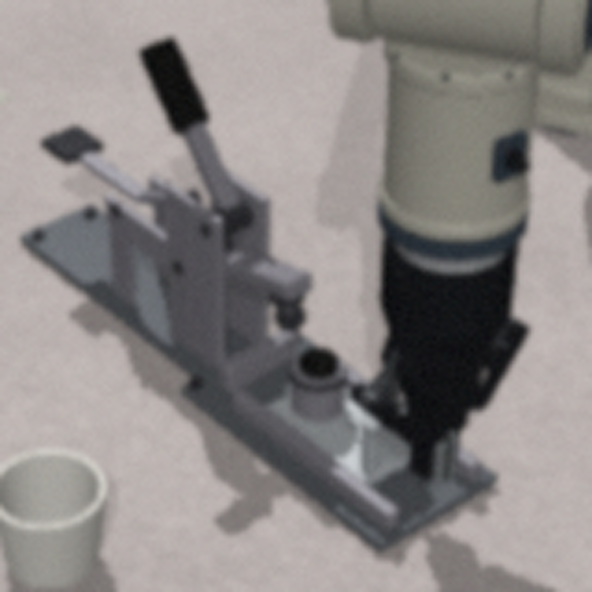

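The shut fingers stand in the channel just outside the lug (zoom 430,460) and clear the rails. I'll approach the lug slowly.

Emit:
{"fn": "step_arm", "kwargs": {
  "deltas": [
    {"translation": [-0.6,0,0],"rot": [0,0,0]},
    {"translation": [-1.2,0,0],"rot": [0,0,0]},
    {"translation": [-1.6,0,0],"rot": [0,0,0]},
    {"translation": [-1.9,0,0],"rot": [0,0,0]},
    {"translation": [-2.2,0,0],"rot": [0,0,0]},
    {"translation": [-2.5,0,0],"rot": [0,0,0]},
    {"translation": [-2.8,0,0],"rot": [0,0,0]},
    {"translation": [-3.1,0,0],"rot": [0,0,0]}
  ]
}}

```text
clock: 3.88
eef_pos: [535.7, 205.9, 201.7]
tcp_rot: [3.141, -0.0, 1.442]
contact_force: [0.5, 3.0, 0.7]
opening: 0.0
```

Run:
```python
from h import *
tip()
```

```text
t 3.88 tip(clamp) [156.81  -0.88  28.75] F clamp [ 3.01 -0.14  0.7 ] tilt -0.0 open 0.0
```

Emit:
{"fn": "step_arm", "kwargs": {
  "deltas": [
    {"translation": [-0.25,0,0],"rot": [0,0,0]},
    {"translation": [-0.5,0,0],"rot": [0,0,0]},
    {"translation": [-0.75,0,0],"rot": [0,0,0]},
    {"translation": [-1.0,0,0],"rot": [0,0,0]},
    {"translation": [-1.15,0,0],"rot": [0,0,0]},
    {"translation": [-1.25,0,0],"rot": [0,0,0]},
    {"translation": [-1.35,0,0],"rot": [0,0,0]}
  ]
}}

```text
clock: 4.75
eef_pos: [533.9, 192.5, 201.7]
tcp_rot: [3.141, -0.0, 1.442]
contact_force: [0.3, 3.8, 1.4]
opening: 0.004
```

Emit:
{"fn": "step_arm", "kwargs": {
  "deltas": [
    {"translation": [-0.1,0,0],"rot": [0,0,0]},
    {"translation": [-0.2,0,0],"rot": [0,0,0]}
  ]
}}

```text
clock: 5.0
eef_pos: [533.7, 190.5, 201.7]
tcp_rot: [3.141, -0.0, 1.442]
contact_force: [0.7, 3.5, 1.0]
opening: -0.002
```

Run:
```python
from h import *
tip()
```

```text
t 5.0 tip(clamp) [141.25  -0.91  28.75] F clamp [ 3.55 -0.25  0.98] tilt -0.0 open -0.002
```

Emit:
{"fn": "step_arm", "kwargs": {
  "deltas": [
    {"translation": [-0.1,0,0],"rot": [0,0,0]},
    {"translation": [-0.2,0,0],"rot": [0,0,0]}
  ]
}}

```text
clock: 5.25
eef_pos: [533.4, 188.5, 201.7]
tcp_rot: [3.141, -0.0, 1.442]
contact_force: [0.5, 3.3, 1.3]
opening: 0.001
```

Emit:
{"fn": "step_arm", "kwargs": {
  "deltas": [
    {"translation": [-0.05,0,0],"rot": [0,0,0]},
    {"translation": [-0.1,0,0],"rot": [0,0,0]}
  ]
}}

```text
clock: 5.5
eef_pos: [533.3, 187.5, 201.7]
tcp_rot: [3.141, -0.0, 1.442]
contact_force: [0.2, 4.2, 2.4]
opening: -0.002
```

Emit:
{"fn": "step_arm", "kwargs": {
  "deltas": [
    {"translation": [-0.05,0,0],"rot": [0,0,0]},
    {"translation": [-0.1,0,0],"rot": [0,0,0]}
  ]
}}

```text
clock: 5.75
eef_pos: [533.1, 186.6, 201.7]
tcp_rot: [3.141, -0.0, 1.442]
contact_force: [0.6, 3.7, 1.9]
opening: 0.002
```

Emit:
{"fn": "step_arm", "kwargs": {
  "deltas": [
    {"translation": [-0.05,0,0],"rot": [0,0,0]}
  ]
}}

```text
clock: 5.88
eef_pos: [533.1, 186.1, 201.7]
tcp_rot: [3.141, -0.0, 1.442]
contact_force: [0.1, 4.2, 2.6]
opening: -0.003
```

Emit:
{"fn": "step_arm", "kwargs": {
  "deltas": [
    {"translation": [-0.05,0,0],"rot": [0,0,0]}
  ]
}}

```text
clock: 6.0
eef_pos: [533.1, 185.6, 201.7]
tcp_rot: [3.141, -0.0, 1.442]
contact_force: [0.9, 3.9, 2.7]
opening: -0.004
```

Emit:
{"fn": "step_arm", "kwargs": {
  "deltas": [
    {"translation": [-0.05,0,0],"rot": [0,0,0]}
  ]
}}

```text
clock: 6.12
eef_pos: [533.0, 185.1, 201.7]
tcp_rot: [3.141, -0.0, 1.442]
contact_force: [0.5, 4.8, 3.0]
opening: 0.002
```

Emit:
{"fn": "step_arm", "kwargs": {
  "deltas": [
    {"translation": [-0.05,0,0],"rot": [0,0,0]}
  ]
}}

```text
clock: 6.25
eef_pos: [532.9, 184.6, 201.7]
tcp_rot: [3.142, -0.0, 1.442]
contact_force: [0.9, 4.8, 2.7]
opening: 0.002
```

Emit:
{"fn": "step_arm", "kwargs": {
  "deltas": [
    {"translation": [-0.05,0,0],"rot": [0,0,0]}
  ]
}}

```text
clock: 6.38
eef_pos: [532.8, 184.1, 201.7]
tcp_rot: [3.141, -0.0, 1.442]
contact_force: [-0.2, 6.3, 2.5]
opening: 0.003
```

Emit:
{"fn": "step_arm", "kwargs": {
  "deltas": [
    {"translation": [-0.05,0,0],"rot": [0,0,0]}
  ]
}}

```text
clock: 6.5
eef_pos: [533.0, 183.8, 201.8]
tcp_rot: [3.141, -0.001, 1.442]
contact_force: [2.4, 8.2, 1.9]
opening: -0.001
```

Emit:
{"fn": "step_arm", "kwargs": {
  "deltas": [
    {"translation": [-0.05,0,0],"rot": [0,0,0]}
  ]
}}

```text
clock: 6.62
eef_pos: [533.0, 183.7, 201.8]
tcp_rot: [3.141, -0.002, 1.441]
contact_force: [0.6, 10.7, 1.6]
opening: 0.001
```

Emit:
{"fn": "step_arm", "kwargs": {
  "deltas": [
    {"translation": [-0.05,0,0],"rot": [0,0,0]}
  ]
}}

```text
clock: 6.75
eef_pos: [533.1, 183.5, 202.0]
tcp_rot: [3.14, -0.002, 1.441]
contact_force: [0.2, 14.1, 2.4]
opening: 0.003
```

Run:
```python
from h import *
tip()
```

```text
t 6.75 tip(clamp) [134.54  -1.42  28.96] F clamp [14.02  1.66  2.42] tilt -0.002 open 0.003
```

Force climbs steeply with almost no motion, so the carrier is against its stop. I'll back off, rise and check by camera.

Emit:
{"fn": "step_arm", "kwargs": {
  "deltas": [
    {"translation": [0.8,0,0],"rot": [0,0,0]},
    {"translation": [2.5,0,-0.2],"rot": [0,0,0]},
    {"translation": [5,0,-3],"rot": [0,0,0]},
    {"translation": [8,0,-8],"rot": [0,0,0]},
    {"translation": [10,0,-14],"rot": [0,0,0]},
    {"translation": [10,3,-18],"rot": [0,0,0]},
    {"translation": [10,8,-20],"rot": [0,0,0]},
    {"translation": [10,13,-20],"rot": [0,0,0]}
  ]
}}

```text
clock: 7.75
eef_pos: [675.8, 265.9, 404.6]
tcp_rot: [3.138, -0.001, 1.443]
contact_force: [-0.2, 0.2, -0.5]
opening: 0.003
```

Run:
```python
from h import *
from rig import imaging
tip()
for n in ("top","scene"):
    f=imaging.grab_frame(n); np.savez(n+"3.npz",im=f["image"],K=f["camera_matrix"],T=f["world_to_cam"])
    im=f["image"][:,:,::-1]; c=im[215:315,215:415] if n=="top" else im[130:280,225:375]
    cv2.imwrite(f"pics/{n}3.png",cv2.resize(c,None,fx=4,fy=4,interpolation=cv2.INTER_CUBIC))
```

```text
t 7.75 tip(clamp) [ 235.22 -132.17  231.61] F clamp [ 0.21  0.27 -0.55] tilt -0.001 open 0.003
```

View pics/top3.png

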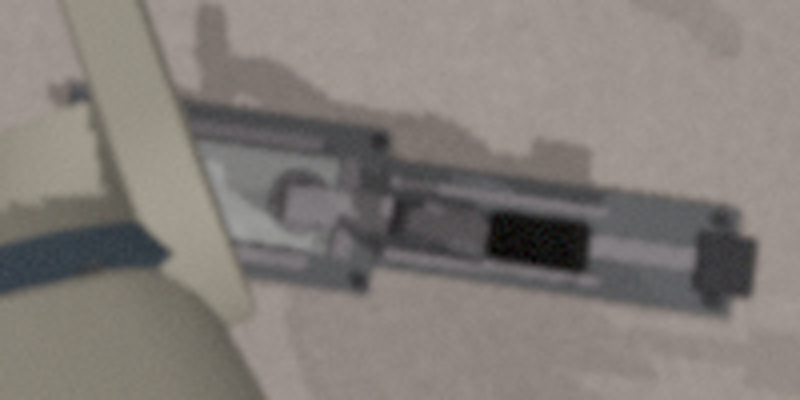

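View pics/scene3.png

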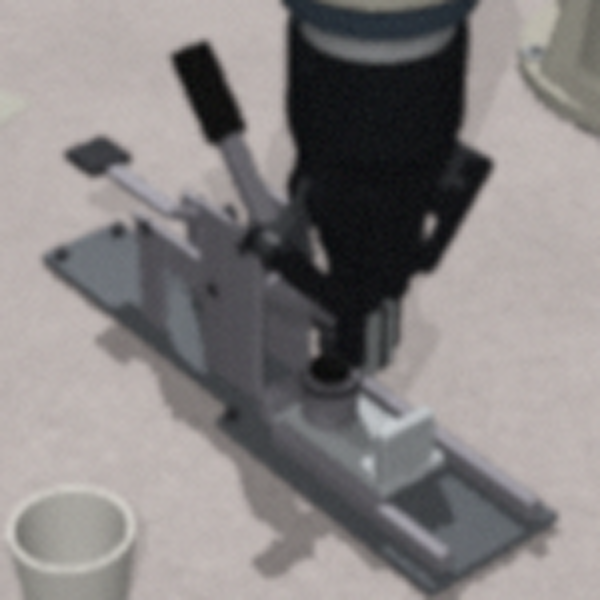

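```bash
cat >> h.py <<'E'
def HP(a,d=0,L=105):
    """handle press pose: flat on upper face at bar angle a, standing d off along normal"""
    x=-L*np.cos(a)+(7+d)*np.sin(a); z=118+L*np.sin(a)+(7+d)*np.cos(a); return pose(x,z,a)
E
python3 - <<'E'
from h import *
im2,K2,T2=load("scene3")
S=lambda x,y:(225+x/4-.375,130+y/4-.375)
a=onz(S(412,475),52,K2,T2);b=onz(S(378,450),52,K2,T2);print("lug shift",clamp(a)-clamp(b))
deltas(pose(60,290,0.4,-40),HP(.85,60))
E
```

```text
lug shift [28.08327306  0.26727982  0.        ]
cm [-10.623, -9.408, -4.804] rot [0.003, -0.3998, 0.0033]
cm [-12.241, -13.436, 4.594] rot [0.0038, -0.8498, 0.0026]
```

Emit:
{"fn": "step_arm", "kwargs": {
  "deltas": [
    {"translation": [-2.7,-2.3,-1.2],"rot": [0,-0.1,0]},
    {"translation": [-5.3,-4.7,-2.4],"rot": [0,-0.2,0]},
    {"translation": [-8,-7,-3.6],"rot": [0,-0.3,0]},
    {"translation": [-10.6,-9.4,-4.8],"rot": [0,-0.4,0]},
    {"translation": [-11,-10.4,-2.5],"rot": [0,-0.51,0]},
    {"translation": [-11.4,-11.4,0],"rot": [0,-0.62,0]},
    {"translation": [-11.8,-12.4,2.3],"rot": [0,-0.73,0]},
    {"translation": [-12.2,-13.4,4.5],"rot": [0,-0.85,0]}
  ]
}}

```text
clock: 8.85
eef_pos: [524.9, 161.7, 356.0]
tcp_rot: [3.141, 0.854, 1.442]
contact_force: [1.4, -1.1, -0.5]
opening: -0.0
```

Run:
```python
from h import *
from rig import imaging
tip();print(cur()[0]["qpos"].round(2)); deltas(HP(.85,60),HP(.85,20),HP(.85,5))
for n in ("top","scene"):
    f=imaging.grab_frame(n)
    im=f["image"][:,:,::-1]; c=im[195:345,215:415] if n=="top" else im[80:280,200:400]
    cv2.imwrite(f"pics/{n}4.png",cv2.resize(c,None,fx=3,fy=3,interpolation=cv2.INTER_CUBIC))
```

```text
t 8.85 tip(clamp) [-19.     3.06 242.43] F clamp [-0.87 -1.5  -0.48] tilt 0.854 open -0.0
[ 0.49  0.45  1.75 -0.66  1.54  0.85]
cm [0.027, 0.393, 0.086] rot [0.005, 0.0043, 0.0035]
cm [0.044, 0.373, 4.086] rot [0.005, 0.0043, 0.0035]
cm [0.051, 0.366, 5.586] rot [0.005, 0.0043, 0.0035]
```

View pics/scene4.png

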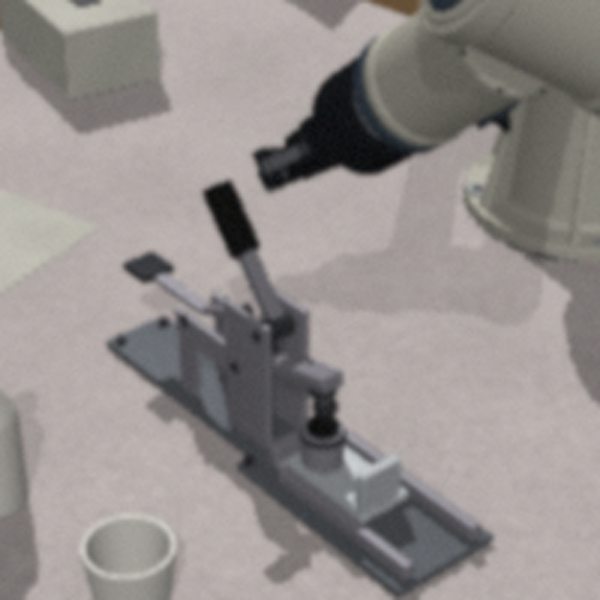

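View pics/top4.png

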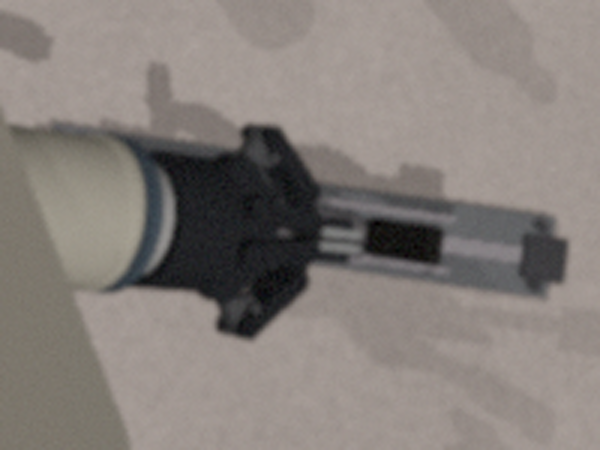

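The pad now stands over the stopper (scene zoom 322,425), and the tilted tool is lined up with the black grip. I'll approach the handle.

Emit:
{"fn": "step_arm", "kwargs": {
  "deltas": [
    {"translation": [0.04,0.37,1.5],"rot": [0.005,0.004,0.003]},
    {"translation": [0.04,0.37,3],"rot": [0.005,0.004,0.003]},
    {"translation": [0.04,0.37,4],"rot": [0.005,0.004,0.003]},
    {"translation": [0.04,0.37,4.6],"rot": [0.005,0.004,0.003]},
    {"translation": [0.04,0.37,5],"rot": [0.005,0.004,0.003]},
    {"translation": [0.04,0.37,5],"rot": [0.005,0.004,0.003]}
  ]
}}

```text
clock: 9.7
eef_pos: [524.7, 123.7, 323.4]
tcp_rot: [-3.14, 0.846, 1.437]
contact_force: [-0.8, 0.1, -0.1]
opening: -0.0
```

Run:
```python
from h import *
from rig import imaging
tip(); deltas(*[HP(a) for a in (.85,.8,.75,.7,.65,.6,.55,.5)])
f=imaging.grab_frame("scene")
c=f["image"][100:220,230:350,::-1]
cv2.imwrite(f"pics/s5.png",cv2.resize(c,None,fx=5,fy=5,interpolation=cv2.INTER_CUBIC))
```

```text
t 9.7 tip(clamp) [-55.73  -0.73 208.68] F clamp [-0.03  0.83 -0.1 ] tilt 0.846 open -0.0
cm [0.057, -0.091, 1.098] rot [-0.0011, -0.0041, 0.0004]
cm [-0.832, -0.091, 1.642] rot [-0.0011, 0.0459, 0.0004]
cm [-1.692, -0.091, 2.229] rot [-0.0011, 0.0959, 0.0004]
cm [-2.522, -0.09, 2.859] rot [-0.0011, 0.1459, 0.0003]
cm [-3.32, -0.09, 3.529] rot [-0.0012, 0.1959, 0.0003]
cm [-4.083, -0.089, 4.238] rot [-0.0012, 0.2459, 0.0003]
cm [-4.809, -0.089, 4.985] rot [-0.0012, 0.2959, 0.0003]
cm [-5.498, -0.088, 5.767] rot [-0.0012, 0.3459, 0.0002]
```

View pics/s5.png

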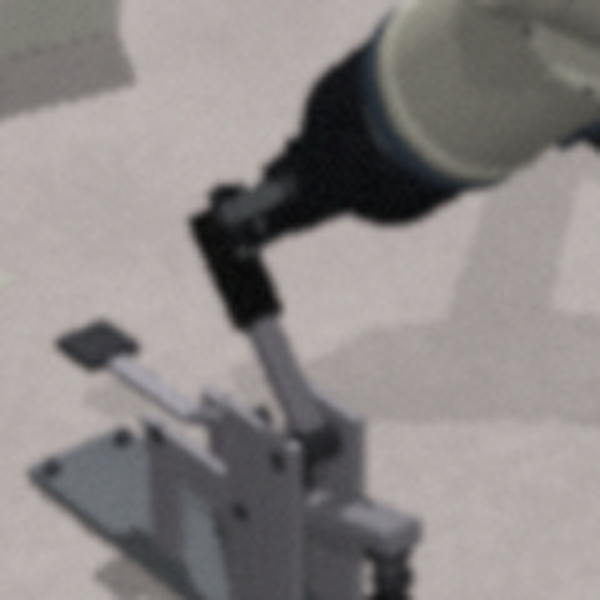

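Emit:
{"fn": "step_arm", "kwargs": {
  "deltas": [
    {"translation": [0,-0.09,0.6],"rot": [0,0,0]},
    {"translation": [0.05,-0.09,1.1],"rot": [0,0,0]},
    {"translation": [-0.4,-0.09,1.37],"rot": [0,0.021,0]},
    {"translation": [-0.83,-0.09,1.64],"rot": [0,0.046,0]},
    {"translation": [-1.26,-0.09,1.93],"rot": [0,0.071,0]},
    {"translation": [-1.69,-0.09,2.23],"rot": [0,0.096,0]}
  ]
}}

```text
clock: 10.5
eef_pos: [520.0, 95.9, 321.5]
tcp_rot: [-3.141, 0.748, 1.437]
contact_force: [-0.4, 0.2, 0.6]
opening: 0.0
```

Run:
```python
from h import *
tip(); deltas(*[HP(a) for a in (.75,.7,.65,.6,.55,.5)])
```

```text
t 10.5 tip(clamp) [-7.2060e+01  1.3000e-01  1.9472e+02] F clamp [0.15 0.39 0.61] tilt 0.748 open 0.0
cm [0.037, -0.001, 0.001] rot [-0.0009, -0.002, 0.0001]
cm [-0.851, -0.001, 0.547] rot [-0.0009, 0.048, 0.0001]
cm [-1.71, -0.001, 1.136] rot [-0.0009, 0.098, 0.0001]
cm [-2.539, -0.0, 1.767] rot [-0.0009, 0.148, 0.0]
cm [-3.335, 0.0, 2.439] rot [-0.0009, 0.198, 0.0]
cm [-4.096, 0.001, 3.15] rot [-0.0009, 0.248, 0.0]
```

Emit:
{"fn": "step_arm", "kwargs": {
  "deltas": [
    {"translation": [-0.41,0,0.27],"rot": [0,0.023,0]},
    {"translation": [-0.85,0,0.55],"rot": [0,0.048,0]},
    {"translation": [-1.28,0,0.84],"rot": [0,0.073,0]},
    {"translation": [-1.71,0,1.14],"rot": [0,0.098,0]},
    {"translation": [-2.13,0,1.45],"rot": [0,0.123,0]},
    {"translation": [-2.54,0,1.77],"rot": [0,0.148,0]}
  ]
}}

```text
clock: 11.25
eef_pos: [516.0, 65.5, 326.0]
tcp_rot: [-3.141, 0.601, 1.437]
contact_force: [-1.4, -0.3, 5.4]
opening: -0.001
```

Run:
```python
from h import *
from rig import imaging
tip(); deltas(*[HP(a) for a in (.575,.55,.525,.5,.475,.45,.425,.4)])
f=imaging.grab_frame("scene")
c=f["image"][100:250,230:380,::-1]
cv2.imwrite(f"pics/s6.png",cv2.resize(c,None,fx=4,fy=4,interpolation=cv2.INTER_CUBIC))
```

```text
t 11.25 tip(clamp) [-8.2830e+01  6.0000e-02  1.8329e+02] F clamp [-0.49  1.34  5.43] tilt 0.601 open -0.001
cm [-0.437, -0.007, 0.28] rot [-0.0007, 0.0258, 0.0001]
cm [-0.877, -0.007, 0.559] rot [-0.0007, 0.0508, 0.0001]
cm [-1.31, -0.007, 0.85] rot [-0.0007, 0.0758, 0.0001]
cm [-1.735, -0.006, 1.151] rot [-0.0007, 0.1008, 0.0001]
cm [-2.152, -0.006, 1.463] rot [-0.0007, 0.1258, 0.0001]
cm [-2.562, -0.006, 1.785] rot [-0.0007, 0.1508, 0.0001]
cm [-2.963, -0.006, 2.117] rot [-0.0008, 0.1758, 0.0001]
cm [-3.356, -0.006, 2.459] rot [-0.0008, 0.2008, 0.0001]
```

View pics/s6.png

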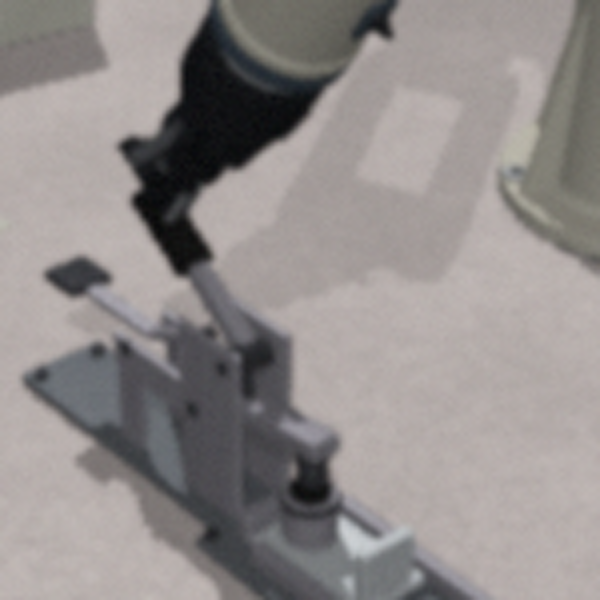

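The pad now touches the stopper and the fingertips press the grip's end. I'll continue in smaller steps.

Emit:
{"fn": "step_arm", "kwargs": {
  "deltas": [
    {"translation": [-0.22,0,0.14],"rot": [0,0.013,0]},
    {"translation": [-0.44,0,0.28],"rot": [0,0.026,0]},
    {"translation": [-0.66,0,0.42],"rot": [0,0.038,0]},
    {"translation": [-0.88,0,0.56],"rot": [0,0.051,0]}
  ]
}}

```text
clock: 11.8
eef_pos: [514.6, 55.3, 326.2]
tcp_rot: [-3.141, 0.551, 1.437]
contact_force: [-0.6, -1.4, 6.6]
opening: -0.003
```

Run:
```python
from h import *
tip(); deltas(*[HP(a) for a in (.53,.51,.49,.47)])
```

```text
t 11.8 tip(clamp) [-8.5880e+01  7.0000e-02  1.7882e+02] F clamp [-1.44  0.36  6.64] tilt 0.551 open -0.003
cm [-0.374, -0.007, 0.21] rot [-0.0008, 0.021, 0.0002]
cm [-0.727, -0.006, 0.431] rot [-0.0008, 0.041, 0.0002]
cm [-1.076, -0.006, 0.659] rot [-0.0008, 0.061, 0.0002]
cm [-1.42, -0.006, 0.894] rot [-0.0008, 0.081, 0.0002]
```

Emit:
{"fn": "step_arm", "kwargs": {
  "deltas": [
    {"translation": [-0.19,0,0.1],"rot": [0,0.01,0]},
    {"translation": [-0.37,0,0.21],"rot": [0,0.021,0]},
    {"translation": [-0.55,0,0.32],"rot": [0,0.031,0]},
    {"translation": [-0.73,0,0.43],"rot": [0,0.041,0]}
  ]
}}

```text
clock: 12.3
eef_pos: [513.4, 46.9, 326.3]
tcp_rot: [-3.141, 0.51, 1.437]
contact_force: [0.4, -1.2, 5.4]
opening: 0.002
```

Run:
```python
from h import *
tip(); deltas(*[HP(a) for a in (.5,.48,.46,.44)])
```

```text
t 12.3 tip(clamp) [-8.8230e+01  1.2000e-01  1.7533e+02] F clamp [-1.09 -0.54  5.44] tilt 0.51 open 0.002
cm [-0.179, -0.002, 0.102] rot [-0.0009, 0.0099, 0.0002]
cm [-0.534, -0.002, 0.319] rot [-0.0009, 0.0299, 0.0002]
cm [-0.886, -0.002, 0.543] rot [-0.0009, 0.0499, 0.0002]
cm [-1.232, -0.002, 0.774] rot [-0.0009, 0.0699, 0.0001]
```

Emit:
{"fn": "step_arm", "kwargs": {
  "deltas": [
    {"translation": [-0.18,0,0.1],"rot": [0,0.01,0]},
    {"translation": [-0.36,0,0.21],"rot": [0,0.02,0]},
    {"translation": [-0.53,0,0.32],"rot": [0,0.03,0]},
    {"translation": [-0.71,0,0.43],"rot": [0,0.04,0]}
  ]
}}

```text
clock: 12.8
eef_pos: [512.3, 38.8, 325.9]
tcp_rot: [-3.141, 0.469, 1.437]
contact_force: [-0.3, -0.3, 4.5]
opening: -0.002
```

Run:
```python
from h import *
tip(); deltas(*[HP(a) for a in (.46,.45,.44,.43,.42)])
```

```text
t 12.8 tip(clamp) [-9.024e+01  1.400e-01  1.716e+02] F clamp [-0.35  0.23  4.46] tilt 0.469 open -0.002
cm [-0.196, -0.002, 0.098] rot [-0.0009, 0.0094, 0.0002]
cm [-0.375, -0.002, 0.206] rot [-0.0009, 0.0194, 0.0002]
cm [-0.552, -0.002, 0.315] rot [-0.0009, 0.0294, 0.0001]
cm [-0.728, -0.002, 0.426] rot [-0.0009, 0.0394, 0.0001]
cm [-0.903, -0.002, 0.539] rot [-0.0009, 0.0494, 0.0001]
```

Emit:
{"fn": "step_arm", "kwargs": {
  "deltas": [
    {"translation": [-0.19,0,0.1],"rot": [0,0.009,0]},
    {"translation": [-0.37,0,0.21],"rot": [0,0.019,0]},
    {"translation": [-0.55,0,0.32],"rot": [0,0.029,0]},
    {"translation": [-0.73,0,0.43],"rot": [0,0.039,0]}
  ]
}}

```text
clock: 13.3
eef_pos: [511.2, 30.6, 325.3]
tcp_rot: [-3.141, 0.43, 1.437]
contact_force: [0.8, 1.7, 4.4]
opening: -0.002
```

Run:
```python
from h import *
tip(); deltas(*[HP(a) for a in (.42,.41,.40,.39,.38)])
```

```text
t 13.3 tip(clamp) [-92.42   0.18 168.04] F clamp [ 1.75 -0.53  4.41] tilt 0.43 open -0.002
cm [-0.193, 0.002, 0.102] rot [-0.001, 0.01, 0.0001]
cm [-0.371, 0.002, 0.209] rot [-0.001, 0.02, 0.0001]
cm [-0.549, 0.002, 0.319] rot [-0.001, 0.03, 0.0001]
cm [-0.725, 0.002, 0.43] rot [-0.001, 0.04, 0.0001]
cm [-0.9, 0.002, 0.543] rot [-0.001, 0.05, 0.0001]
```

Emit:
{"fn": "step_arm", "kwargs": {
  "deltas": [
    {"translation": [-0.19,0,0.1],"rot": [0,0.01,0]},
    {"translation": [-0.37,0,0.21],"rot": [0,0.02,0]},
    {"translation": [-0.55,0,0.32],"rot": [0,0.03,0]},
    {"translation": [-0.73,0,0.43],"rot": [0,0.04,0]}
  ]
}}

```text
clock: 13.8
eef_pos: [510.0, 22.3, 324.4]
tcp_rot: [-3.141, 0.39, 1.436]
contact_force: [0.3, 3.9, 3.3]
opening: -0.001
```

Run:
```python
from h import *
from rig import imaging
tip(); deltas(*[HP(a) for a in (.38,.37,.36,.35,.34)])
f=imaging.grab_frame("scene")
c=f["image"][120:240,240:360,::-1]
cv2.imwrite(f"pics/s7.png",cv2.resize(c,None,fx=5,fy=5,interpolation=cv2.INTER_CUBIC))
```

```text
t 13.8 tip(clamp) [-94.43   0.17 164.39] F clamp [3.92 0.28 3.34] tilt 0.39 open -0.001
cm [-0.179, 0.001, 0.106] rot [-0.0009, 0.0098, 0.0]
cm [-0.357, 0.001, 0.214] rot [-0.0009, 0.0198, 0.0]
cm [-0.535, 0.001, 0.324] rot [-0.0009, 0.0298, 0.0]
cm [-0.711, 0.001, 0.435] rot [-0.0009, 0.0398, -0.0]
cm [-0.886, 0.001, 0.548] rot [-0.0009, 0.0498, -0.0]
```

View pics/s7.png

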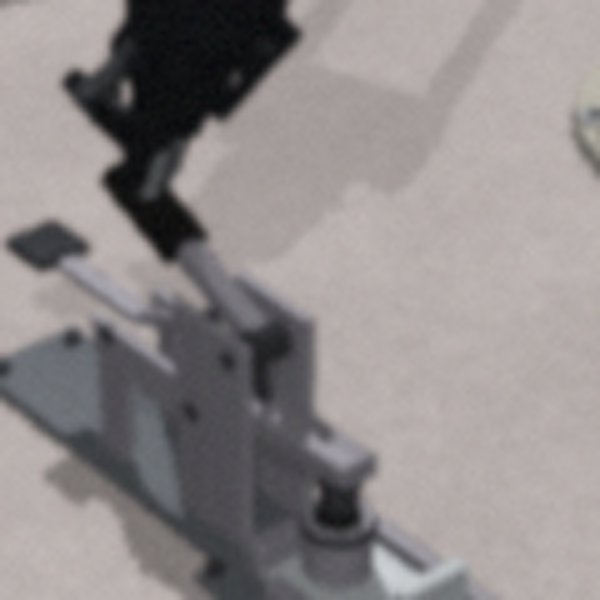

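Emit:
{"fn": "step_arm", "kwargs": {
  "deltas": [
    {"translation": [-0.17,0,0.11],"rot": [0,0.01,0]},
    {"translation": [-0.34,0,0.21],"rot": [0,0.02,0]},
    {"translation": [-0.51,0,0.32],"rot": [0,0.03,0]},
    {"translation": [-0.69,0,0.43],"rot": [0,0.04,0]}
  ]
}}

```text
clock: 14.35
eef_pos: [508.9, 14.1, 323.2]
tcp_rot: [-3.141, 0.35, 1.436]
contact_force: [0.1, 2.0, 4.3]
opening: 0.003
```

Run:
```python
from h import *
tip(); deltas(*[HP(a) for a in (.34,.33,.32,.31,.30)])
```

```text
t 14.35 tip(clamp) [-96.33   0.21 160.68] F clamp [2.01 0.19 4.31] tilt 0.35 open 0.003
cm [-0.174, 0.003, 0.112] rot [-0.001, 0.0104, -0.0]
cm [-0.353, 0.003, 0.22] rot [-0.001, 0.0204, -0.0]
cm [-0.53, 0.003, 0.33] rot [-0.001, 0.0304, -0.0]
cm [-0.706, 0.003, 0.441] rot [-0.001, 0.0404, -0.0]
cm [-0.881, 0.004, 0.554] rot [-0.001, 0.0504, -0.0]
```

Emit:
{"fn": "step_arm", "kwargs": {
  "deltas": [
    {"translation": [-0.17,0,0.11],"rot": [0,0.01,0]},
    {"translation": [-0.35,0,0.22],"rot": [0,0.02,0]}
  ]
}}

```text
clock: 14.6
eef_pos: [508.4, 10.0, 322.3]
tcp_rot: [-3.14, 0.331, 1.436]
contact_force: [0.5, 1.7, 4.9]
opening: 0.001
```

Emit:
{"fn": "step_arm", "kwargs": {
  "deltas": [
    {"translation": [-0.17,0,0.11],"rot": [0,0.01,0]},
    {"translation": [-0.35,0,0.21],"rot": [0,0.02,0]}
  ]
}}

```text
clock: 14.85
eef_pos: [507.8, 6.1, 321.4]
tcp_rot: [-3.14, 0.311, 1.436]
contact_force: [-0.0, 0.4, 4.7]
opening: 0.0
```

Run:
```python
from h import *
tip(); deltas(*[HP(a) for a in (.30,.29,.28,.27,.26)])
```

```text
t 14.85 tip(clamp) [-97.96   0.25 156.72] F clamp [0.35 0.07 4.66] tilt 0.311 open 0.0
cm [-0.182, 0.006, 0.105] rot [-0.0011, 0.0107, 0.0001]
cm [-0.36, 0.006, 0.213] rot [-0.0011, 0.0207, 0.0]
cm [-0.538, 0.006, 0.322] rot [-0.0011, 0.0307, 0.0]
cm [-0.714, 0.006, 0.434] rot [-0.0011, 0.0407, 0.0]
cm [-0.889, 0.006, 0.547] rot [-0.0011, 0.0507, 0.0]
```

Emit:
{"fn": "step_arm", "kwargs": {
  "deltas": [
    {"translation": [-0.18,0,0.11],"rot": [0,0.01,0]},
    {"translation": [-0.36,0,0.21],"rot": [0,0.02,0]}
  ]
}}

```text
clock: 15.1
eef_pos: [507.3, 2.0, 320.5]
tcp_rot: [-3.14, 0.291, 1.436]
contact_force: [-0.6, 1.1, 4.4]
opening: 0.004
```

Emit:
{"fn": "step_arm", "kwargs": {
  "deltas": [
    {"translation": [-0.17,0,0.11],"rot": [0,0.01,0]},
    {"translation": [-0.35,0,0.22],"rot": [0,0.02,0]}
  ]
}}

```text
clock: 15.35
eef_pos: [506.7, -2.0, 319.4]
tcp_rot: [-3.14, 0.271, 1.436]
contact_force: [-0.3, -1.0, 4.7]
opening: 0.005
```

Run:
```python
from h import *
tip(); deltas(*[HP(a) for a in (.26,.25,.24,.23,.22)])
```

```text
t 15.35 tip(clamp) [-99.45   0.28 152.72] F clamp [-1.08  0.17  4.68] tilt 0.271 open 0.005
cm [-0.184, 0.007, 0.099] rot [-0.0012, 0.0109, 0.0001]
cm [-0.362, 0.007, 0.207] rot [-0.0012, 0.0209, 0.0001]
cm [-0.539, 0.007, 0.317] rot [-0.0012, 0.0309, 0.0001]
cm [-0.715, 0.007, 0.428] rot [-0.0012, 0.0409, 0.0001]
cm [-0.89, 0.007, 0.541] rot [-0.0012, 0.0509, 0.0]
```

Run:
```python
from h import *
from rig import imaging
f=imaging.grab_frame("scene")
c=f["image"][120:240,240:360,::-1]
cv2.imwrite(f"pics/s8.png",cv2.resize(c,None,fx=5,fy=5,interpolation=cv2.INTER_CUBIC))
```

```text
(no output)
```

View pics/s8.png

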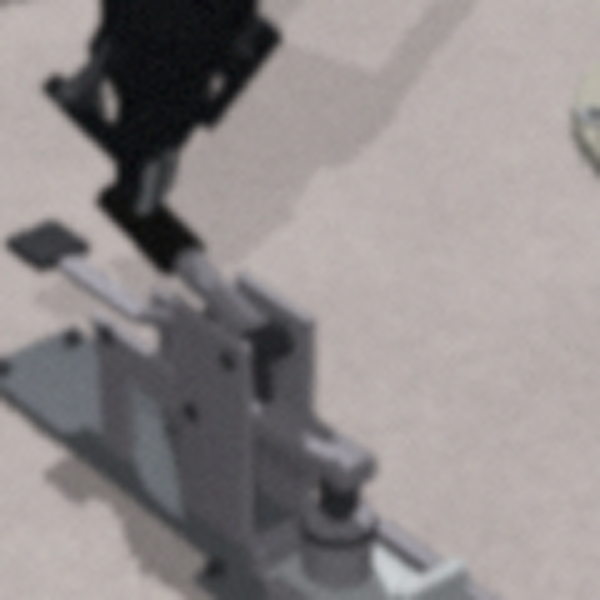

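Emit:
{"fn": "step_arm", "kwargs": {
  "deltas": [
    {"translation": [-0.18,0,0.1],"rot": [0,0.01,0]},
    {"translation": [-0.36,0,0.21],"rot": [0,0.02,0]}
  ]
}}

```text
clock: 15.65
eef_pos: [506.2, -5.9, 318.3]
tcp_rot: [-3.14, 0.251, 1.436]
contact_force: [-0.3, -0.9, 5.2]
opening: -0.004
```

Emit:
{"fn": "step_arm", "kwargs": {
  "deltas": [
    {"translation": [-0.17,0,0.11],"rot": [0,0.01,0]},
    {"translation": [-0.35,0,0.22],"rot": [0,0.02,0]}
  ]
}}

```text
clock: 15.9
eef_pos: [505.6, -9.8, 317.0]
tcp_rot: [-3.14, 0.231, 1.436]
contact_force: [0.3, -2.3, 5.4]
opening: 0.001
```

Run:
```python
from h import *
tip(); deltas(*[HP(a) for a in (.22,.21,.20,.19,.18)])
```

```text
t 15.9 tip(clamp) [-100.57    0.31  148.6 ] F clamp [-2.2  -0.62  5.37] tilt 0.231 open 0.001
cm [-0.2, 0.009, 0.092] rot [-0.0012, 0.0106, -0.0001]
cm [-0.378, 0.01, 0.2] rot [-0.0012, 0.0206, -0.0001]
cm [-0.555, 0.01, 0.31] rot [-0.0012, 0.0306, -0.0001]
cm [-0.731, 0.01, 0.421] rot [-0.0012, 0.0406, -0.0001]
cm [-0.906, 0.01, 0.534] rot [-0.0012, 0.0506, -0.0001]
```

Emit:
{"fn": "step_arm", "kwargs": {
  "deltas": [
    {"translation": [-0.2,0,0.09],"rot": [0,0.01,0]},
    {"translation": [-0.38,0,0.2],"rot": [0,0.02,0]}
  ]
}}

```text
clock: 16.15
eef_pos: [505.1, -13.8, 315.9]
tcp_rot: [-3.14, 0.21, 1.436]
contact_force: [1.6, -1.3, 4.0]
opening: 0.001
```

Emit:
{"fn": "step_arm", "kwargs": {
  "deltas": [
    {"translation": [-0.17,0,0.11],"rot": [0,0.01,0]},
    {"translation": [-0.35,0,0.22],"rot": [0,0.02,0]}
  ]
}}

```text
clock: 16.4
eef_pos: [504.6, -17.6, 314.5]
tcp_rot: [-3.14, 0.19, 1.436]
contact_force: [-0.1, -2.7, 3.7]
opening: -0.003
```

Run:
```python
from h import *
tip(); deltas(*[HP(a) for a in (.18,.17,.16,.15,.14)])
```

```text
t 16.4 tip(clamp) [-101.68    0.31  144.61] F clamp [-2.65 -0.26  3.75] tilt 0.19 open -0.003
cm [-0.198, 0.01, 0.099] rot [-0.0012, 0.0103, -0.0001]
cm [-0.376, 0.01, 0.207] rot [-0.0012, 0.0203, -0.0001]
cm [-0.553, 0.011, 0.316] rot [-0.0012, 0.0303, -0.0001]
cm [-0.73, 0.011, 0.428] rot [-0.0012, 0.0403, -0.0001]
cm [-0.905, 0.011, 0.541] rot [-0.0012, 0.0503, -0.0001]
```

Emit:
{"fn": "step_arm", "kwargs": {
  "deltas": [
    {"translation": [-0.2,0,0.1],"rot": [0,0.01,0]}
  ]
}}

```text
clock: 16.52
eef_pos: [504.3, -19.7, 313.9]
tcp_rot: [-3.141, 0.18, 1.436]
contact_force: [0.4, 0.0, 2.9]
opening: 0.001
```

Emit:
{"fn": "step_arm", "kwargs": {
  "deltas": [
    {"translation": [-0.17,0,0.11],"rot": [0,0.01,0]}
  ]
}}

```text
clock: 16.65
eef_pos: [504.0, -21.6, 313.1]
tcp_rot: [-3.14, 0.17, 1.436]
contact_force: [-0.4, -0.0, 3.0]
opening: -0.001
```

Emit:
{"fn": "step_arm", "kwargs": {
  "deltas": [
    {"translation": [-0.17,0,0.11],"rot": [0,0.01,0]}
  ]
}}

```text
clock: 16.77
eef_pos: [503.8, -23.5, 312.3]
tcp_rot: [-3.14, 0.16, 1.436]
contact_force: [0.2, -0.8, 2.3]
opening: 0.002
```

Run:
```python
from h import *
tip(); deltas(*[HP(a) for a in (.15,.14,.13,.12)])
```

```text
t 16.77 tip(clamp) [-102.47    0.29  141.53] F clamp [-0.72 -0.32  2.34] tilt 0.16 open 0.002
cm [-0.194, 0.01, 0.096] rot [-0.0011, 0.0103, -0.0002]
cm [-0.373, 0.01, 0.204] rot [-0.0011, 0.0203, -0.0002]
cm [-0.55, 0.01, 0.314] rot [-0.0011, 0.0303, -0.0002]
cm [-0.726, 0.01, 0.425] rot [-0.0011, 0.0403, -0.0002]
```

Load is fading. I'll go on in single rows of 1 mm or less.

Emit:
{"fn": "step_arm", "kwargs": {
  "deltas": [
    {"translation": [-0.19,0,0.1],"rot": [0,0.01,0]}
  ]
}}

```text
clock: 16.9
eef_pos: [503.5, -25.4, 311.6]
tcp_rot: [-3.14, 0.15, 1.436]
contact_force: [1.0, 0.5, 1.9]
opening: 0.004
```

Emit:
{"fn": "step_arm", "kwargs": {
  "deltas": [
    {"translation": [-0.17,0,0.11],"rot": [0,0.01,0]}
  ]
}}

```text
clock: 17.02
eef_pos: [503.2, -27.3, 310.8]
tcp_rot: [-3.14, 0.14, 1.436]
contact_force: [0.4, -0.3, 1.8]
opening: 0.0
```

Emit:
{"fn": "step_arm", "kwargs": {
  "deltas": [
    {"translation": [-0.09,0,0.05],"rot": [0,0.005,0]}
  ]
}}

```text
clock: 17.15
eef_pos: [503.1, -28.3, 310.4]
tcp_rot: [-3.14, 0.135, 1.436]
contact_force: [0.9, 0.7, 1.3]
opening: 0.0
```

Emit:
{"fn": "step_arm", "kwargs": {
  "deltas": [
    {"translation": [-0.09,0,0.05],"rot": [0,0.005,0]}
  ]
}}

```text
clock: 17.27
eef_pos: [503.0, -29.1, 310.1]
tcp_rot: [-3.14, 0.131, 1.436]
contact_force: [0.1, -0.9, 1.5]
opening: -0.002
```

Run:
```python
from h import *
tip(); deltas(*[HP(a) for a in (.13,.12,.11,.10)])
```

```text
t 17.27 tip(clamp) [-103.12    0.32  138.57] F clamp [-0.87 -0.21  1.51] tilt 0.131 open -0.002
cm [-0.02, 0.011, 0.002] rot [-0.0012, 0.0007, -0.0002]
cm [-0.199, 0.011, 0.108] rot [-0.0012, 0.0107, -0.0002]
cm [-0.378, 0.011, 0.216] rot [-0.0012, 0.0207, -0.0002]
cm [-0.555, 0.012, 0.326] rot [-0.0012, 0.0307, -0.0002]
```

Emit:
{"fn": "step_arm", "kwargs": {
  "deltas": [
    {"translation": [-0.1,0,0.06],"rot": [0,0.005,0]}
  ]
}}

```text
clock: 17.4
eef_pos: [502.9, -30.2, 309.6]
tcp_rot: [-3.14, 0.126, 1.436]
contact_force: [0.3, -0.1, 1.5]
opening: -0.003
```

Emit:
{"fn": "step_arm", "kwargs": {
  "deltas": [
    {"translation": [-0.09,0,0.06],"rot": [0,0.005,0]}
  ]
}}

```text
clock: 17.52
eef_pos: [502.7, -31.1, 309.2]
tcp_rot: [-3.14, 0.121, 1.436]
contact_force: [0.7, -0.1, 0.8]
opening: 0.001
```

Emit:
{"fn": "step_arm", "kwargs": {
  "deltas": [
    {"translation": [-0.09,0,0.05],"rot": [0,0.005,0]}
  ]
}}

```text
clock: 17.65
eef_pos: [502.6, -32.1, 308.8]
tcp_rot: [-3.14, 0.116, 1.436]
contact_force: [0.2, -0.3, 0.5]
opening: -0.002
```

Emit:
{"fn": "step_arm", "kwargs": {
  "deltas": [
    {"translation": [-0.09,0,0.05],"rot": [0,0.005,0]}
  ]
}}

```text
clock: 17.77
eef_pos: [502.5, -33.0, 308.4]
tcp_rot: [-3.14, 0.111, 1.436]
contact_force: [-0.2, -0.3, 0.1]
opening: -0.004
```

Run:
```python
from h import *
tip(); deltas(*[HP(a) for a in (.11,.10,.09)])
```

```text
t 17.77 tip(clamp) [-103.58    0.3   136.44] F clamp [-0.29  0.21  0.14] tilt 0.111 open -0.004
cm [-0.013, 0.01, -0.004] rot [-0.0011, 0.0006, -0.0002]
cm [-0.192, 0.011, 0.102] rot [-0.0011, 0.0106, -0.0002]
cm [-0.37, 0.011, 0.21] rot [-0.0011, 0.0206, -0.0002]
```

Emit:
{"fn": "step_arm", "kwargs": {
  "deltas": [
    {"translation": [-0.1,0,0.05],"rot": [0,0.005,0]}
  ]
}}

```text
clock: 17.9
eef_pos: [502.3, -34.1, 308.0]
tcp_rot: [-3.14, 0.106, 1.436]
contact_force: [0.3, -0.1, 0.9]
opening: 0.001
```

Emit:
{"fn": "step_arm", "kwargs": {
  "deltas": [
    {"translation": [-0.09,0,0.05],"rot": [0,0.005,0]}
  ]
}}

```text
clock: 18.02
eef_pos: [502.2, -35.0, 307.6]
tcp_rot: [-3.14, 0.101, 1.436]
contact_force: [-0.4, 0.0, 1.0]
opening: -0.002
```

Emit:
{"fn": "step_arm", "kwargs": {
  "deltas": [
    {"translation": [-0.09,0,0.05],"rot": [0,0.005,0]}
  ]
}}

```text
clock: 18.15
eef_pos: [502.0, -36.0, 307.2]
tcp_rot: [-3.14, 0.096, 1.436]
contact_force: [0.7, -0.5, 0.7]
opening: 0.002
```

Emit:
{"fn": "step_arm", "kwargs": {
  "deltas": [
    {"translation": [-0.09,0,0.05],"rot": [0,0.005,0]}
  ]
}}

```text
clock: 18.27
eef_pos: [502.0, -36.9, 306.9]
tcp_rot: [-3.141, 0.091, 1.436]
contact_force: [-0.7, 1.4, 5.2]
opening: -0.002
```

Emit:
{"fn": "step_arm", "kwargs": {
  "deltas": [
    {"translation": [-0.09,0,0.05],"rot": [0,0.005,0]}
  ]
}}

```text
clock: 18.4
eef_pos: [502.1, -37.8, 306.9]
tcp_rot: [-3.141, 0.086, 1.436]
contact_force: [-2.2, 1.5, 10.0]
opening: -0.0
```

Run:
```python
from h import *
from rig import imaging
tip(); deltas(*[HP(a) for a in (.09,.08,.07)])
f=imaging.grab_frame("scene")
c=f["image"][120:240,240:360,::-1]
cv2.imwrite(f"pics/s9.png",cv2.resize(c,None,fx=5,fy=5,interpolation=cv2.INTER_CUBIC))
```

```text
t 18.4 tip(clamp) [-1.0409e+02 -6.0000e-02  1.3455e+02] F clamp [1.15 2.38 9.97] tilt 0.086 open -0.0
cm [0.092, -0.013, 0.013] rot [-0.0004, -0.0044, -0.0003]
cm [-0.088, -0.013, 0.118] rot [-0.0004, 0.0056, -0.0003]
cm [-0.266, -0.013, 0.225] rot [-0.0004, 0.0156, -0.0003]
```

View pics/s9.png

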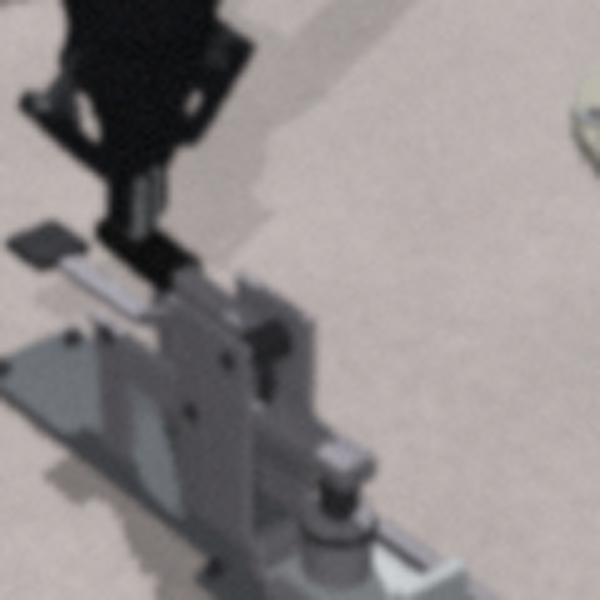

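The load faded to nothing and then climbed to 10 N, so the handle is at its stop. I'll lift off and see whether it stays shut.

Emit:
{"fn": "step_arm", "kwargs": {
  "deltas": [
    {"translation": [0,0,-0.15],"rot": [0,0,0]},
    {"translation": [0,0,-0.4],"rot": [0,0,0]},
    {"translation": [0,0,-1.2],"rot": [0,0,0]},
    {"translation": [0,0,-3.5],"rot": [0,0,0]},
    {"translation": [0,0,-7],"rot": [0,0,0]},
    {"translation": [0,0,-9],"rot": [0,0,0]},
    {"translation": [0,0,-9],"rot": [0,0,0]},
    {"translation": [0,0,-9],"rot": [0,0,0]}
  ]
}}

```text
clock: 19.45
eef_pos: [502.6, -30.2, 395.4]
tcp_rot: [-3.14, 0.086, 1.436]
contact_force: [-0.1, 0.8, 0.4]
opening: 0.003
```

Run:
```python
from h import *
from rig import imaging
tip(); deltas(pose(-185,130,0),pose(-185,100,0))
f=imaging.grab_frame("scene"); np.savez("scene10.npz",im=f["image"],K=f["camera_matrix"],T=f["world_to_cam"])
c=f["image"][120:240,240:360,::-1]
cv2.imwrite(f"pics/s10.png",cv2.resize(c,None,fx=5,fy=5,interpolation=cv2.INTER_CUBIC))
```

```text
t 19.45 tip(clamp) [-96.51   0.68 223.06] F clamp [0.73 0.19 0.42] tilt 0.086 open 0.003
cm [-9.504, 0.056, 10.096] rot [-0.0019, 0.0861, -0.0003]
cm [-9.246, 0.062, 13.085] rot [-0.0019, 0.0861, -0.0003]
```

View pics/s10.png

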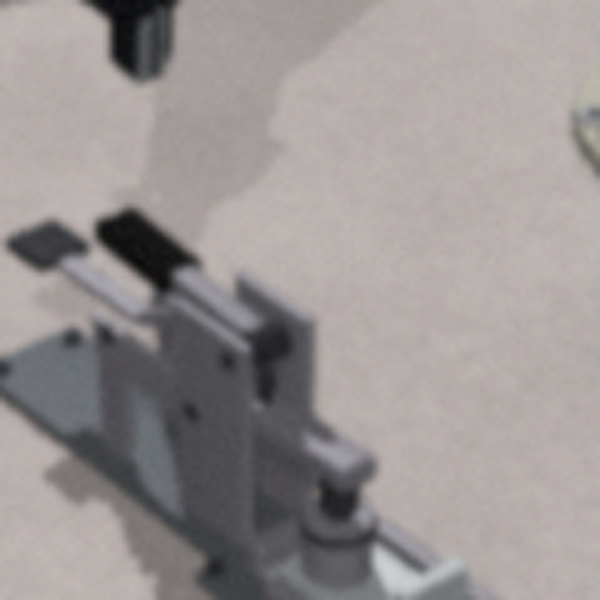

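The handle lies flat by itself (zoom 150,250) with the tool clear, so the clamp is locked and the pad is down. Next I go over to the release tab.

Emit:
{"fn": "step_arm", "kwargs": {
  "deltas": [
    {"translation": [-4.5,0.03,0],"rot": [0,0.043,0]},
    {"translation": [-9.5,0.06,1],"rot": [0,0.086,0]},
    {"translation": [-9.5,0.06,5],"rot": [0,0.086,0]},
    {"translation": [-9.4,0.06,9],"rot": [0,0.086,0]},
    {"translation": [-9.3,0.06,12],"rot": [0,0.086,0]},
    {"translation": [-9.25,0.06,13],"rot": [0,0.086,0]},
    {"translation": [-9.25,0.06,13],"rot": [0,0.086,0]}
  ]
}}

```text
clock: 20.38
eef_pos: [489.4, -132.5, 273.9]
tcp_rot: [-3.139, -0.0, 1.436]
contact_force: [0.4, 0.3, -0.0]
opening: 0.002
```

Run:
```python
from h import *
from rig import imaging
tip(); deltas(pose(-185,90,0))
f=imaging.grab_frame("scene")
c=f["image"][100:220,220:340,::-1]
cv2.imwrite(f"pics/s11.png",cv2.resize(c,None,fx=5,fy=5,interpolation=cv2.INTER_CUBIC))
```

```text
t 20.38 tip(clamp) [-184.83    0.23  100.92] F clamp [ 0.33 -0.33 -0.01] tilt -0.0 open 0.002
cm [-0.013, -0.023, 1.092] rot [-0.0029, -0.0002, -0.0004]
```

View pics/s11.png

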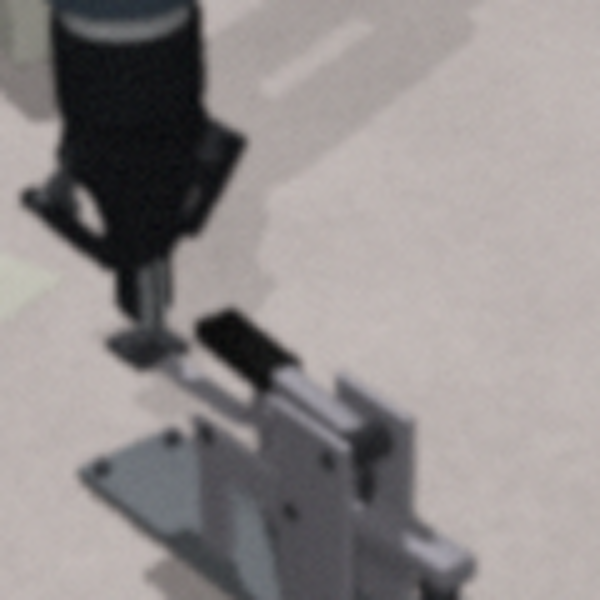

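The tips are centred above the tab (zoom 148,345), and the grip is still shut. Pressing down.

Emit:
{"fn": "step_arm", "kwargs": {
  "deltas": [
    {"translation": [0,0,0.5],"rot": [0,0,0]},
    {"translation": [0,0,1.0],"rot": [0,0,0]},
    {"translation": [0,0,1.3],"rot": [0,0,0]},
    {"translation": [0,0,1.6],"rot": [0,0,0]},
    {"translation": [0,0,1.8],"rot": [0,0,0]}
  ]
}}

```text
clock: 21.05
eef_pos: [489.6, -132.6, 256.4]
tcp_rot: [-3.141, 0.0, 1.436]
contact_force: [-0.8, 0.2, 0.3]
opening: -0.002
```

Emit:
{"fn": "step_arm", "kwargs": {
  "deltas": [
    {"translation": [0,0,0.2],"rot": [0,0,0]},
    {"translation": [0,0,0.4],"rot": [0,0,0]},
    {"translation": [0,0,0.6],"rot": [0,0,0]}
  ]
}}

```text
clock: 21.42
eef_pos: [489.6, -132.6, 250.4]
tcp_rot: [-3.141, -0.0, 1.436]
contact_force: [0.6, 0.5, 1.4]
opening: 0.001
```

Run:
```python
from h import *
from rig import imaging
tip()
f=imaging.grab_frame("scene")
c=f["image"][100:220,220:340,::-1]
cv2.imwrite(f"pics/s12.png",cv2.resize(c,None,fx=5,fy=5,interpolation=cv2.INTER_CUBIC))
```

```text
t 21.43 tip(clamp) [-184.86   -0.26   77.4 ] F clamp [ 0.58 -0.52  1.36] tilt -0.0 open 0.001
```

View pics/s12.png

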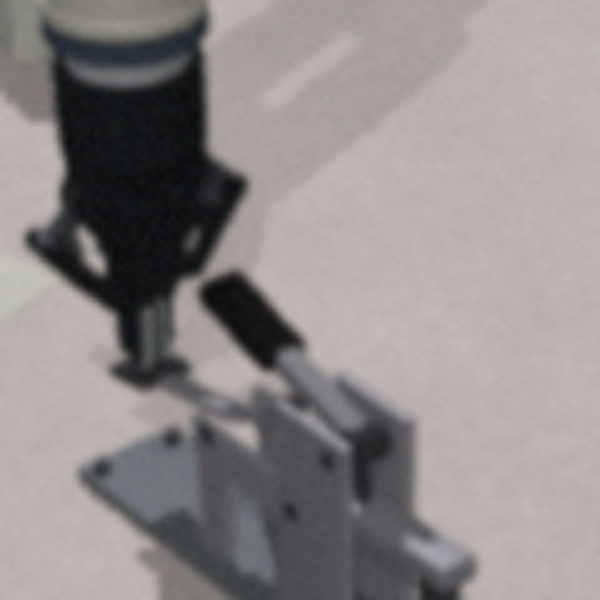

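The handle has just kicked up (zoom 250,310, in mid-flight). I'll hold briefly, then look again.

Emit:
{"fn": "step_arm", "kwargs": {
  "deltas": [
    {"translation": [0,0,0],"rot": [0,0,0]},
    {"translation": [0,0,0],"rot": [0,0,0]},
    {"translation": [0,0,0],"rot": [0,0,0]}
  ]
}}

```text
clock: 21.85
eef_pos: [489.5, -132.6, 250.5]
tcp_rot: [-3.14, 0.0, 1.436]
contact_force: [-0.1, 0.1, 0.0]
opening: -0.003
```

Run:
```python
from h import *
from rig import imaging
tip()
f=imaging.grab_frame("scene")
c=f["image"][100:220,220:340,::-1]
cv2.imwrite(f"pics/s13.png",cv2.resize(c,None,fx=5,fy=5,interpolation=cv2.INTER_CUBIC))
```

```text
t 21.85 tip(clamp) [-1.8489e+02 -1.6000e-01  7.7520e+01] F clamp [0.06 0.13 0.01] tilt 0.0 open -0.003
```

View pics/s13.png

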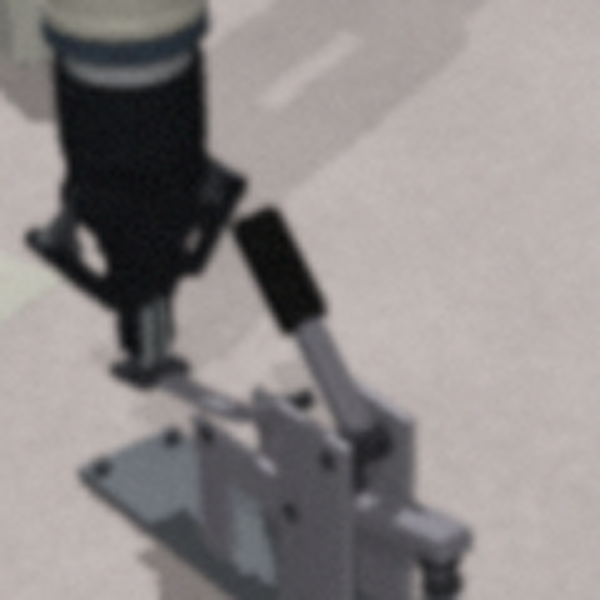

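The handle sprang up close to its starting angle (zoom 280,270). I'll retract up and outward for the final check.

Emit:
{"fn": "step_arm", "kwargs": {
  "deltas": [
    {"translation": [0,0,-0.6],"rot": [0,0,0]},
    {"translation": [-0.5,0,-2.5],"rot": [0,0,0]},
    {"translation": [-2,0,-6],"rot": [0,0,0]},
    {"translation": [-5,0,-11],"rot": [0,0,0]},
    {"translation": [-9,0,-16],"rot": [0,0,0]},
    {"translation": [-14,0,-19],"rot": [0,0,0]},
    {"translation": [-18,0,-20],"rot": [0,0,0]},
    {"translation": [-18,0,-20],"rot": [0,0,0]}
  ]
}}

```text
clock: 22.9
eef_pos: [465.1, -313.2, 451.9]
tcp_rot: [3.14, 0.002, 1.433]
contact_force: [-0.3, 0.6, 0.0]
opening: 0.003
```

Run:
```python
from h import *
from rig import imaging
tip()
for n in ("top","scene"):
    f=imaging.grab_frame(n); np.savez(n+"14.npz",im=f["image"],K=f["camera_matrix"],T=f["world_to_cam"])
    im=f["image"][:,:,::-1]
    if n=="top": cv2.imwrite("pics/top14f.png",im)
    c=im[215:315,215:415] if n=="top" else im[130:280,225:375]
    cv2.imwrite(f"pics/{n}14.png",cv2.resize(c,None,fx=4,fy=4,interpolation=cv2.INTER_CUBIC))
```

```text
t 22.9 tip(clamp) [-367.41   -0.61  278.94] F clamp [0.56 0.36 0.04] tilt 0.002 open 0.003
```

View pics/scene14.png

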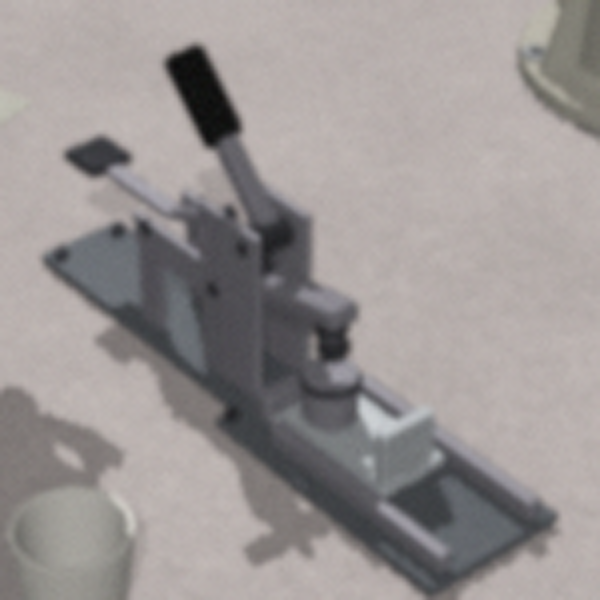

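View pics/top14f.png

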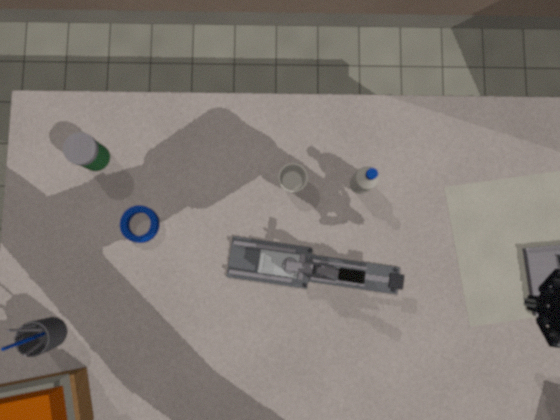

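Handle up, carrier home and bystanders unmoved. I'll zoom in on the canister mouth to check the stopper.

Run:
```python
from h import *
o=[]
for n in ("scene3","scene10","scene14"):
    im,K,T=load(n); c=im[195:250,285:345,::-1]; o.append(cv2.resize(c,(260,240),interpolation=cv2.INTER_CUBIC))
cv2.imwrite("pics/z15.png",np.hstack(o))
im,K,T=load("scene14"); print("rim ctr px",proj(O+55*U+48*EZ,K,T),"lug face",proj(O+126*U+52*EZ,K,T))
a=load("top0")[0].astype(int);b=load("top14")[0].astype(int)
for nm,(x,y) in dict(cup=(293,178),bottle=(371,174),tape=(139,224)).items():
    def cen(I):
        p=I[y-30:y+30,x-30:x+30]; m=(p[...,2]-p[...,0]>60) if nm!="cup" else (p.sum(2)>510)
        return np.argwhere(m).mean(0).round(2),m.sum()
    print(nm,cen(a),cen(b))
```

```text
rim ctr px [307.90899686 222.62457874] lug face [328.14700266 235.96337357]
cup (array([nan, nan]), np.int64(0)) (array([nan, nan]), np.int64(0))
bottle (array([29.27, 30.39]), np.int64(83)) (array([29.32, 30.42]), np.int64(85))
tape (array([29.63, 29.52]), np.int64(665)) (array([29.75, 29.84]), np.int64(600))<stdin>:11: RuntimeWarning: Mean of empty slice.
  ret = um.true_divide(
```

View pics/z15.png

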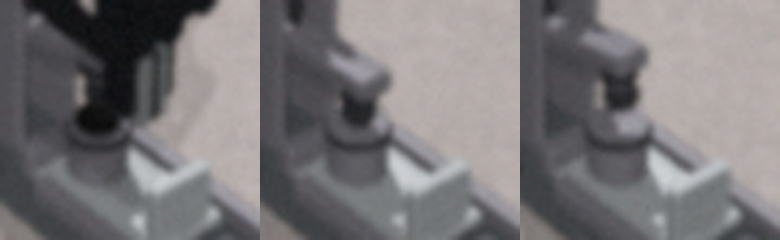

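The carrier is in the same place in all three frames. The stopper stood as a dark plug before clamping and no longer shows above the rim. The pad is clear of it. I'm handing the job in.

```bash
python3 -c "
from rig import ticket
print(ticket.sign_off())"
```

```text
the job is handed in; nothing more can be done
None
```

The job is done and handed in at about 23 s of the 72 s allowed; sign-off gave no verdict.

**What I did**
- I pushed the carrier by its lug to the back stop. Sliding took about 3–5 N, and I stopped at 14 N. It moved about 28 mm in the camera against 27 mm expected.
- I pressed the handle down along its arc. The load peaked near 7 N and faded to about 0 as it went over centre. It then rose to 10 N at the stop, where I let go.
- The handle was still shut about 0.8 s later, with the tool lifted well clear.
- I pressed the release tab about 12 mm. The clamp sprang open to close to its starting angle, and I withdrew.

**Last checks**
- **Handle and pad:** the handle is up and the pad is off the canister.
- **Carrier:** it is in the same place as when I pushed it home.
- **Stopper:** it no longer stands above the canister rim. I judged flush only from the picture and from the handle reaching its stop, because the view was too coarse to measure it.
- **Bystanders:** the bottle and tape positions match within about 0.3 px. The cup's colour mask found nothing, so I checked it by eye and it looks unmoved.

**Disagreements**
- The scene camera reads about 5 mm off from the top camera, and I relied on the top view.
- The fingertips stopped about 2.5 mm further in than I calculated for home. I put that down to calibration and the assumed finger thickness.

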